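Load the open sample bottles and poise the pipette over the taller one

ROBOT

A 6-joint arm with a two-finger parallel gripper is mounted at the origin on a cart in front of the work surface, level with it; the furniture and walls round the work are solid. World frame = base frame: x ahead of the robot, y to its left, z up, the work surface at z = 0. Lengths are in m, angles in degrees, forces in N, time in s.
With the tool pointing down it reaches from about 0.275 to 0.725 m from the base axis. Payload 5.6 kg.
Tool frame: the origin (TCP) lies at the very end of the fingers, on their centre line; the grasp point (between the pads) lies 19 mm behind it (ctrl.grasp_offset is the distance from the TCP to the grasp point, in m); z points along the fingers, y is the direction in which the jaws open and shut (so a half turn about z gives the same grasp; the last joint's range is limited). The gripper opens to 85 mm and grips with 20 to 120 N. Pads are 22 mm wide; open, the fingers measure 114 mm over their backs; the gripper's body (76 mm by 85 mm) begins 54 mm behind the grasp point. The pads swing forward as they close: fully open they stand 13 mm farther back than shut.
Start: joints at [-54.053, 14.616, 6.199, 0, -81.583, -16.306], TCP at [0.185, -0.518, 0.231] pointing down, gripper open.
Joint ranges: [-168.99, 168.99], [-69.2, 112.95], [-62.41, 85.93], [-164.36, 98.24], [-168.68, -3.75], [-174.98, 174.98]. Speed limits (degrees/s): [147.25, 147.25, 180, 180, 180, 180].

INTERFACE

Orientations are given as a 3x3 rotation matrix whose columns are the frame's x, y, z axes.
In Python, from station import sense, viewer, ticket, ctrl gives the robot as it stands. The module is installed in compiled form; this text tells all that it offers.
- The arm moves only by the tool apply_moves, never from a script. Its argument "deltas" is text: rows parted by semicolons, each of 7 numbers parted by spaces: the shift along the tool's x, y, z in cm, then the turn, a rotation vector about the tool's x, y, z in degrees, then the gripper command: -1 is fully open, 1 is shut, values between are in proportion. A call has 1 to 5 rows; each row is the pose to reach, as a shift and turn from the pose commanded when the call began, along the tool's axes at that moment; what a row does not reach only later rows make up. A row lasts 1/10 s, in which the tool goes at most 50 mm and 8.59 degrees, less where a joint would pass 70% of its speed; a pose out of reach is approached as far as the arm can. A call with a gripper value outside its range is refused whole. The fingers move at their own pace and stop on an object; "squeeze" is the grip in N (left out, the last holds). Time passes only in rows, so rows that repeat a pose let the fingers close. It gives the time, the measured TCP pose, the force and the opening at its end, in the units of the state.
- sense(): the state, without advancing time (a new reading comes with each control period).
- viewer.grab_frame(name): name is "scene" or "top" or "wrist"; returns a dict with "pixels" (420x560x3 uint8, blue, green, red), "z_map" (420x560 float32, m along the optical axis (not along the pixel's ray), 0 where there is no reading), "vfov" (degrees; the focal length in pixels is half the picture's height over the tangent of half this angle, whatever the lens; pixels are square), "cx", "cy" (the principal point, pixels), "distortion" ([k1, k2, p1, p2, k3] as OpenCV has them; the pictures are not rectified), "extrinsics" (4x4, takes a point from world to camera coordinates). Camera axes: x right, y down, z forward; pixel columns grow to the right and rows downward; lengths in m; the calibration is good to about 2 mm. A picture is of the moment at which its call begins.
- ticket.finish_job(): hands the job in, once; it reports no verdict.
The state is a dict: "clock": time; "q": joint angles; "joint_velocities": joint speeds; "effort": joint torques, N m; "tcp_pos": TCP position; "orientation": TCP orientation; "contact_force": force on the tool from outside, world axes, zero at the start; "ft_torque": the same for the moment, N m; "grip_width": finger opening in m.
Only numpy, scipy, OpenCV 4.12 (cv2) and the standard library are available. Lean on these libraries where they do the work, as an engineer would, in place of code of your own. Each camera call takes 0.05 s, during which the arm holds its last target.

TASK

Stand the two uncapped white sample bottles in empty cells of the divided carrier, one to a cell, set down gently and upright, and let go of them. Then lift the slim pipette, the one with a tip fitted, out of its stand, carry it upright to the taller bottle and finish while still holding it there, motionless, with its tip centred over the open mouth and about a centimetre above the rim, ready to dose. The tip must not touch anything at any time, and nothing else on the bench is to be disturbed.

Things in the scene. Friction and masses are not known exactly. Their poses are not given: they have to be found in the camera images.
- carrier: Fixed grey open divided carrier on the left, 142 (x) x 210 (y) mm, 252 over end lugs. Origin: centre of its underside on the bench, z up. Walls 62 high, dividers 50, floor 4 thick. 2 x 3 cells, 64 wide, centres at x = -34, +34 mm, y = -68, 0, +68 mm. Cells (+34, 0) and (-34, +68) hold capped jars; the other four are empty
- tall_bottle: Taller of two open white plastic sample bottles, loose, standing near the bench's front edge; 105 mm high: round body 54 mm in diameter up to 61 mm, shoulder to 75 mm, then a neck 28 mm in outer diameter up to the rim; round mouth of 21 mm bore. 60 to 110 g. Origin: centre of its underside, z up along its axis; centre of the mouth at (0, 0, 105 mm)
- short_bottle: Shorter open white sample bottle, loose, same shape but 80 mm high: body 54 mm in diameter up to 36 mm, shoulder to 50 mm, neck 28 mm in outer diameter from 50 to 80 mm. 60 to 110 g. Origin: centre of its underside, z up
- pipette: Slim white pipette with a thin tip fitted, loose, upright in one fork of the stand, 100 g. Origin: very end of the tip; z up its axis: tip 0-52 mm, shaft (14 mm diameter) to 95, flat-sided handle 95-173 mm, 24 wide (y) by 26 (x), to be held across its y faces; plunger button (19 mm) to 194 mm. A finger rest sticks out to 39 mm from the axis on +x at 158-174 mm
- pipette_tip: The tip on the slim pipette, fixed to it: white plastic, 2 mm wide at its end, 11 mm at its top, 52 mm long. Origin: its very end, the same point as the pipette's origin
- pipette_stand: Fixed white stand on the right, base 120 (x) x 200 (y) mm. Origin: centre of its underside; open front at -x. Top plate at 120 mm has slots 18 mm wide at y = +45, -45 mm, open to -x. A pipette's axis stands at x = -13 mm, its handle's lower end on the plate, slim tip end 25 mm up; a 4 mm lip in front retains it. Lifted straight up 110 mm, the tip clears the plate
- stout_pipette: Second pipette, in the stand's other fork: no tip, broader handle (34 mm along y, 30 mm along x), loose. Origin: on its axis, 95 mm below the handle's lower end; top at 194 mm, so 219 mm above the bench in the stand. To be left alone
- specimen_jar: Capped clear specimen jar with black cap, 56 mm in diameter, 88 mm high, loose, in a cell of the carrier. Origin: centre of its underside. To be left alone
- amber_jar: Capped brown jar, 56 mm in diameter, 80 mm high, loose, in a cell of the carrier. Origin: centre of its underside. To be left alone
- media_bottle: Clear reagent bottle with a screw cap, 68 mm in diameter, 138 mm high, loose, standing between the stand and the carrier. Origin: centre of its underside. To be left alone
- petri_dish: Closed petri dish, 94 mm in diameter, 15 mm high, loose, at the right. Origin: centre of its underside. To be left alone
- cap_a: White screw cap of a sample bottle, 33 mm in diameter, 18 mm high, loose, lying near the front edge. Origin: centre of its underside. To be left alone
- cap_b: The second screw cap, alike. To be left alone

How it is judged (in metres and radians):
On the way, in this order (a step that is already met when the one before it is completed fails the run):
1. both open bottles stand upright on the floor of a carrier cell of their own, let go ((x of tall_bottle in the frame of carrier between -0.046 and -0.022 m or x of tall_bottle in the frame of carrier between 0.022 and 0.046 m) and (y of tall_bottle in the frame of carrier between -0.08 and -0.056 m or y of tall_bottle in the frame of carrier between -0.012 and 0.012 m or y of tall_bottle in the frame of carrier between 0.056 and 0.08 m) and z of tall_bottle in the frame of carrier between -0.002 and 0.01 m and angle between each of tall_bottle, short_bottle's own z axis and vertical below 0.1 rad and linear speed of each of tall_bottle, short_bottle below 0.03 m/s and contact force between the fingers and tall_bottle below 0.1 N and (x of short_bottle in the frame of carrier between -0.046 and -0.022 m or x of short_bottle in the frame of carrier between 0.022 and 0.046 m) and (y of short_bottle in the frame of carrier between -0.08 and -0.056 m or y of short_bottle in the frame of carrier between -0.012 and 0.012 m or y of short_bottle in the frame of carrier between 0.056 and 0.08 m) and z of short_bottle in the frame of carrier between -0.002 and 0.01 m and contact force between the fingers and short_bottle below 0.1 N), for 0.2 s.
2. the slim pipette is gripped and lifted out of its stand (height (world z) of pipette above 0.07 m and contact force between the fingers and pipette above 1 N), for 0.2 s.
At the end, for the whole second after the job is handed in: Both bottles stand free, upright and still on a cell floor, within 12 mm of its centre; the slim pipette is held (grip over 1 N), still (under 30 mm/s), upright (0.12 rad), its tip within 7 mm of the axis of the taller bottle and 3 to 20 mm above the rim, touching no bottle, carrier or stand (all of step 1 and horizontal distance between pipette and tall_bottle below 0.007 m and z of pipette in the frame of tall_bottle between 0.108 and 0.125 m and angle between pipette's own z axis and vertical below 0.12 rad and linear speed of pipette below 0.03 m/s and contact force between the fingers and pipette above 1 N and contact force between pipette and tall_bottle below 0.05 N and contact force between pipette and carrier below 0.05 N and contact force between pipette and pipette_stand below 0.05 N); the arm keeps its last pose, push and grip.
It fails at once if the pipette's tip touches something (contact force between pipette_tip and anything else above 0.2 N).
It fails at once if the slim pipette is tipped by more than 0.6 rad (angle between pipette's own z axis and vertical above 0.6 rad).
It fails at once if a sample bottle is dropped (falls free, over 0.5 m/s) ((contact force between the fingers and tall_bottle below 0.05 N and linear speed of tall_bottle above 0.5 m/s) or (contact force between the fingers and short_bottle below 0.05 N and linear speed of short_bottle above 0.5 m/s)).
It fails at once if a bystander (stout pipette, capped jar, reagent bottle, petri dish, screw cap) is moved by more than 20 mm or tipped over (distance of any of stout_pipette, specimen_jar, amber_jar, media_bottle, petri_dish, cap_a, cap_b from where it was at the start of the episode above 0.02 m or angle between any of stout_pipette, specimen_jar, amber_jar, media_bottle, petri_dish, cap_a, cap_b's own z axis and vertical above 0.35 rad).
It also fails if it takes over 72 s, if anything falls off the work surface, if the arm or the gripper's body presses on something with over 40 N, if the wrist force passes 120 N, or if a joint passes its speed limit or range.

## Working session

There is one attempt and no reset: what is moved stays moved. The work goes in short steps, Python scripts to look and compute and a tool call to move; the robot and the scene stay as the last step left them, time stands still between calls to the robot, and variables do not carry over. Pictures are saved under pics/ and viewed, and the job is handed in when it is done.

Besides the shell and the picture viewer there is one more tool, called after "Call:" as a command line: name --argument value ..., lists and objects as JSON in quotes. apply_moves: Moves the arm, as the interface text tells. Its arguments: {"type":"object","properties":{"deltas":{"type":"string"},"squeeze":{"type":"number"}},"required":["deltas"]}

```bash
mkdir -p pics; ls; python3 - <<'E'
from station import sense, viewer, ticket, ctrl
import cv2,pickle
print(sense()); print(ctrl.grasp_offset)
for n in ["scene","top","wrist"]:
    f=viewer.grab_frame(n); cv2.imwrite(f"pics/{n}0.png",f["pixels"]); pickle.dump(f,open(f"{n}0.pkl","wb"))
    print(n,f["vfov"],f["cx"],f["cy"],f["distortion"],f["extrinsics"])
E
```

```text
pics
{'clock': 0.0, 'q': array([-5.40525041e+01,  1.46539227e+01,  6.13096172e+00, -2.79539064e-02,
       -8.15833126e+01, -1.63063222e+01]), 'joint_velocities': array([ 0.08046878,  0.01200027, -0.02989508, -0.07626575,  0.00961348,
       -0.01287664]), 'effort': array([-7.12907058e-04, -3.86627483e+01,  2.37940174e+01,  5.36532551e+00,
       -6.24064734e-03,  9.05437815e-06]), 'tcp_pos': array([ 0.18476335, -0.5175107 ,  0.23038772]), 'orientation': array([[-9.41840280e-01, -3.36060113e-01, -6.98133698e-04],
       [-3.36060833e-01,  9.41838591e-01,  1.78489425e-03],
       [ 5.76974945e-05,  1.91570070e-03, -9.99998163e-01]]), 'contact_force': array([-0.03967074,  0.14456544, -0.121864  ]), 'ft_torque': array([ 0.05326722,  0.0022274 , -0.03417283]), 'grip_width': 0.08540664846935643}
0.0187
scene 45.52662931546145 285.7850929104322 199.80043931253286 [0.04281514 0.         0.         0.         0.        ] [[-0.72382502 -0.68998181 -0.00156046  0.30861732]
 [-0.37331747  0.39352845 -0.84010084  0.26998223]
 [ 0.58026838 -0.60750346 -0.54242801  1.17412284]
 [ 0.          0.          0.          1.        ]]
top 47.473161163629115 276.6362887520699 211.35033428203525 [-0.12952188  0.          0.          0.          0.        ] [[-0.00755889 -0.99984145 -0.01612286 -0.04911669]
 [-0.99115515  0.00962755 -0.1323585   0.48319569]
 [ 0.13249274  0.01497977 -0.99107077  1.24145725]
 [ 0.          0.          0.          1.        ]]
wrist 65.25320716666006 269.79645234748483 201.73757797818564 [0.02738625 0.         0.         0.         0.        ] [[-0.33530874  0.94210617  0.00200306  0.54996029]
 [ 0.89839311  0.31910906  0.30176023 -0.0397885 ]
 [ 0.28365098  0.10298237 -0.95338175  0.3806982 ]
 [ 0.          0.          0.          1.        ]]
```

View pics/scene0.png

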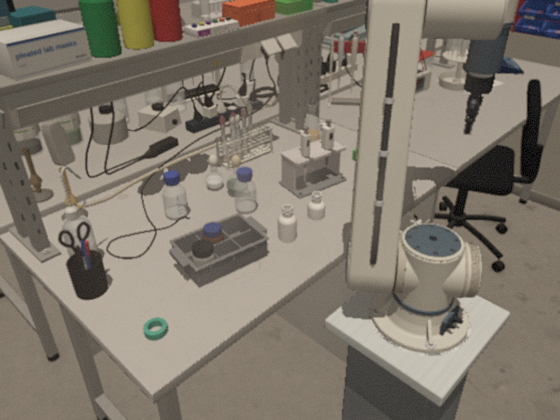

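View pics/top0.png

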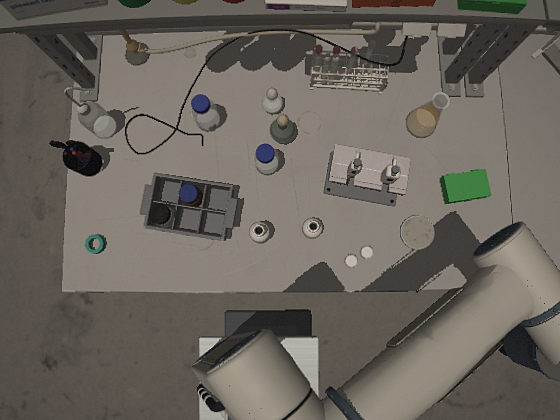

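View pics/wrist0.png

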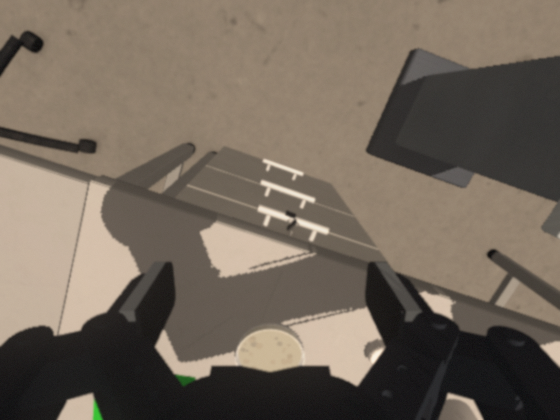

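The top view (up = +x, left = +y) shows the carrier near (190,205), the bottles at (260,231) and (312,227), the stand near (368,175), the caps at (351,261) and (367,252), and the media bottle at (266,157). Next I'll build point clouds.

```bash
cat > h.py <<'E'
import numpy as np, cv2, pickle
from scipy.spatial.transform import Rotation as Rn
def K(f):
    h=f["pixels"].shape[0]; fl=h/2/np.tan(np.radians(f["vfov"])/2)
    return np.array([[fl,0,f["cx"]],[0,fl,f["cy"]],[0,0,1.]])
def proj(f,P):
    P=np.atleast_2d(np.asarray(P,float)); E=f["extrinsics"]
    r,_=cv2.Rodrigues(E[:3,:3]); return cv2.projectPoints(P,r,E[:3,3],K(f),np.array(f["distortion"]))[0][:,0]
def rays(f,uv):
    n=cv2.undistortPoints(np.asarray(uv,float).reshape(-1,1,2),K(f),np.array(f["distortion"]))[:,0]
    return np.c_[n,np.ones(len(n))]
def cloud(f):
    h,w=f["z_map"].shape; u,v=np.meshgrid(np.arange(w),np.arange(h))
    d=rays(f,np.c_[u.ravel(),v.ravel()])*f["z_map"].ravel()[:,None]
    E=f["extrinsics"]; X=(d-E[:3,3])@E[:3,:3]
    X[f["z_map"].ravel()==0]=np.nan
    return X.reshape(h,w,3)
def onplane(f,uv,z):
    d=rays(f,uv); E=f["extrinsics"]; D=d@E[:3,:3]; C=-E[:3,:3].T@E[:3,3]
    return C+D*((z-C[2])/D[:,2])[:,None]
def crop(f,x0,y0,x1,y1,name,s=4):
    im=cv2.resize(f["pixels"][y0:y1,x0:x1],None,fx=s,fy=s,interpolation=cv2.INTER_CUBIC); cv2.imwrite(name,im)
E
python3 - <<'E'
from h import *
for n in ["top","scene"]:
    f=pickle.load(open(n+"0.pkl","rb")); X=cloud(f)
    m=(X[...,0]>.2)&(X[...,0]<.7)&(abs(X[...,1])<.5)
    b=m&(abs(X[...,2])<.012)
    print(n,"bench z med",np.nanmedian(X[b][:,2]),b.sum())
    # top-down orthographic height map, 2mm
    M=X[m]; H=np.zeros((250,500)); 
    i=((.7-M[:,0])/.002).astype(int).clip(0,249); j=((.5-M[:,1])/.002).astype(int).clip(0,499)
    np.maximum.at(H,(i,j),M[:,2].clip(0,.3))
    im=cv2.applyColorMap((H/.25*255).clip(0,255).astype(np.uint8),cv2.COLORMAP_JET)
    im=cv2.resize(im,None,fx=1.6,fy=1.6,interpolation=cv2.INTER_NEAREST)
    cv2.imwrite(f"pics/h_{n}.png",im)
f=pickle.load(open("top0.pkl","rb"))
crop(f,130,130,430,280,"pics/topc.png",2.6)
E
```

```text
top bench z med 0.0014084454128864363 45884
scene bench z med 0.0021905594017559617 23592
```

View pics/h_top.png

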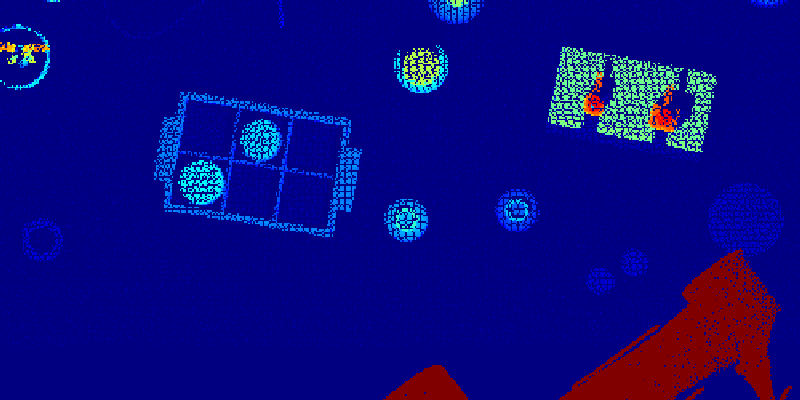

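View pics/topc.png

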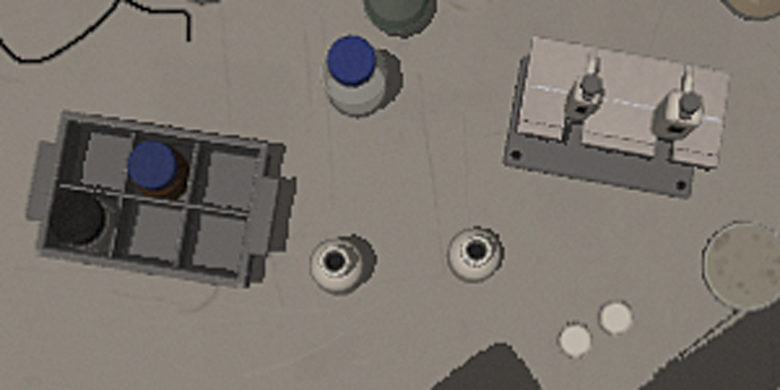

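View pics/h_scene.png

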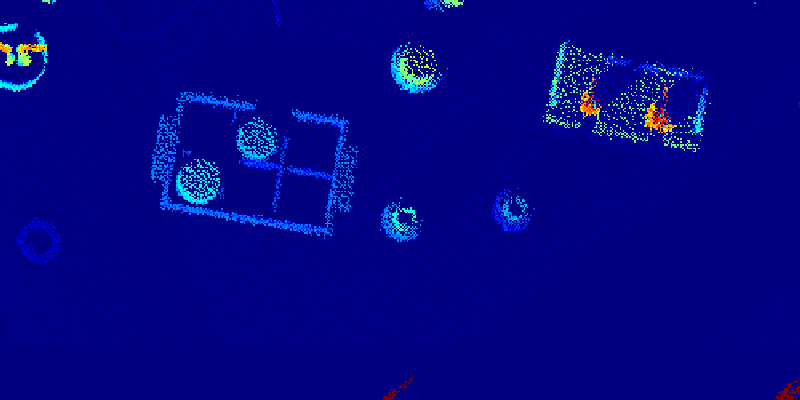

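The height map gives each object cleanly, and the slim pipette is in the left (+y) fork. Next I'll fit poses.

```bash
cat > fit.py <<'E'
from h import *
from scipy.optimize import least_squares, minimize
def boxsd(p,c,hs):
    q=np.abs(p-c)-hs
    return np.linalg.norm(np.maximum(q,0),axis=1)+np.minimum(q.max(1),0)
def loc(M,x,y,t):
    c,s=np.cos(t),np.sin(t); d=M[:,:2]-[x,y]
    return np.c_[d@[c,s],d@[-s,c]]
def carrier(M,p0):
    M=M[(M[:,2]>.056)&(M[:,2]<.068)]
    def cost(p):
        L=loc(M,*p)
        sd=np.minimum.reduce([boxsd(L,np.array(c)/1e3,np.array(h)/1e3) for c,h in [((68.5,0),(2.5,105)),((-68.5,0),(2.5,105)),((0,102.5),(71,2.5)),((0,-102.5),(71,2.5)),((0,115),(38,11)),((0,-115),(38,11))]])
        return np.minimum(np.maximum(sd,0),.01).__pow__(2).sum()*1e6/len(M)
    L=loc(M,*p0); M=M[(abs(L[:,0])<.085)&(abs(L[:,1])<.14)&((abs(L[:,0])>.055)|(abs(L[:,1])>.09))]
    r=minimize(cost,p0,method="Nelder-Mead",options=dict(initial_simplex=np.array(p0)+np.array([[0,0,0],[.01,0,0],[0,.01,0],[0,0,.05]]),xatol=1e-5,fatol=1e-6))
    return r.x,r.fun,len(M)
def stand(M,p0):
    M=M[(M[:,2]>.112)&(M[:,2]<.128)]
    L=loc(M,*p0); M=M[(abs(L[:,0])<.1)&(abs(L[:,1])<.14)]
    return cv2.minAreaRect((M[:,:2]*1000).astype(np.float32)), len(M)
def circ(M,zr,c,r):
    M=M[(M[:,2]>zr[0])&(M[:,2]<zr[1])&(np.hypot(*(M[:,:2]-c).T)<r)]
    (x,y),R=cv2.minEnclosingCircle((M[:,:2]*1000).astype(np.float32))
    return len(M),(x,y),R,M[:,:2].mean(0)*1000
E
python3 - <<'E'
from fit import *
px=lambda u,v:(.7-v/1.6*.002,.5-u/1.6*.002)
for n in ["top","scene"]:
    f=pickle.load(open(n+"0.pkl","rb")); X=cloud(f).reshape(-1,3); M=X[~np.isnan(X[:,0])]
    print(n); x,y=px(257,165); print(" carrier",carrier(M,[x,y,np.radians(-8.5)]))
    x,y=px(632,100); print(" stand",stand(M,[x,y,-.2]))
    print(" tall rim",circ(M,(.099,.112),px(405,218),.03), "body",circ(M,(.02,.06),px(405,218),.05))
    print(" short rim",circ(M,(.074,.09),px(515,208),.03),"body",circ(M,(.015,.035),px(515,208),.05))
    print(" slim",circ(M,(.205,.235),px(594,102),.02),circ(M,(.15,.195),px(594,102),.06))
    print(" stout",circ(M,(.205,.235),px(662,120),.02))
    print(" media",circ(M,(.1,.15),px(420,68),.05))
E=pickle.load(open("wrist0.pkl","rb"))["extrinsics"]; from station import sense
s=sense();C=-E[:3,:3].T@E[:3,3]; R=s["orientation"]; print("wristcam in tool",R.T@(C-s["tcp_pos"]),"fwd",R.T@E[2,:3])
E
```

```text
top
 carrier (array([ 0.49537132,  0.17943645, -0.1672841 ]), np.float64(1.8199494795326827), 1284)
 stand (((576.933349609375, -290.06622314453125), (197.37960815429688, 99.23130798339844), 79.33504486083984), 2242)
 tall rim (57, (426.3775939941406, -7.547852516174316), 14.696756362915039, array([425.7590413 ,  -7.79770579])) body (24, (421.07427978515625, -11.955220222473145), 25.626953125, array([408.54706717, -18.8801133 ]))
 short rim (52, (438.2685852050781, -146.15835571289062), 14.480741500854492, array([ 437.33921854, -146.33376337])) body (15, (422.8962097167969, -138.74789428710938), 20.774486541748047, array([ 417.39722997, -134.96419769]))
 slim (56, (571.03369140625, -242.82012939453125), 9.792094230651855, array([ 570.63440925, -242.72938593])) (72, (583.682373046875, -244.30787658691406), 26.905099868774414, array([ 567.25433892, -238.18426392]))
 stout (62, (554.0055541992188, -330.5067138671875), 9.807997703552246, array([ 553.54761647, -329.93955818]))
 media (319, (617.5009765625, -26.48337745666504), 25.36166763305664, array([614.23173135, -26.32735405]))
scene

[... 509 characters left out ...]
3, array([ 439.32142682, -143.17323406])) body (100, (436.2200927734375, -139.2383270263672), 26.27860450744629, array([ 427.55813669, -128.93203969]))
 slim (34, (569.8314819335938, -239.08975219726562), 9.155609130859375, array([ 569.61488973, -237.62878701])) (121, (583.3343505859375, -238.00160217285156), 28.57179832458496, array([ 567.49452652, -233.82720442]))
 stout (31, (554.7152709960938, -326.4876708984375), 9.715848922729492, array([ 552.99706135, -325.88265158]))
 media (280, (616.7308959960938, -21.817974090576172), 26.397008895874023, array([611.9887777 , -16.26678864]))
wristcam in tool [ 0.07748785 -0.00081017 -0.14322127] fwd [-3.01795913e-01  3.23533839e-04  9.53372499e-01]
```

```bash
cat > go.py <<'E'
import sys, numpy as np
from scipy.spatial.transform import Rotation as Rn
from station import sense
# args: x y z(mm) az_of_tool_y(deg)
s=sense(); R=s["orientation"]; a=np.array(list(map(float,sys.argv[1:5])))
t=np.radians(a[3]); y=np.array([np.cos(t),np.sin(t),0]); z=np.array([0,0,-1.]); T=np.c_[np.cross(y,z),y,z]
d=R.T@(a[:3]/1e3-s["tcp_pos"]); r=Rn.from_matrix(R.T@T).as_rotvec(degrees=True)
print("clock",round(s["clock"],2),"tcp",(s["tcp_pos"]*1e3).round(1),"w",round(s["grip_width"]*1e3,1),"F",s["contact_force"].round(2))
print("full cm/deg",(d*100).round(2),r.round(2),"len mm",round(np.linalg.norm(d)*1e3))
E
python3 go.py 400 -160 231 80
```

```text
clock 0.15 tcp [ 184.8 -517.6  230.6] w 85.5 F [ 0.78  0.38 -0.29]
full cm/deg [-32.29  26.45  -0.  ] [ 8.000e-02 -2.000e-02  2.964e+01] len mm 417
```

Call:
apply_moves --deltas "-2 1.6 0 0 0 2 -1; -5 4.1 0 0 0 5 -1; -8.5 7 0 0 0 9 -1; -12 9.8 0 0 0 13 -1; -15.5 12.7 0 0 0 17 -1" --squeeze 30

```text
clock: 0.65
tcp_pos: [0.2886, -0.3447, 0.231]
orientation: [[-0.999, -0.043, -0.0], [-0.043, 0.999, 0.0], [0.0, 0.0, -1.0]]
contact_force: [1.1, -0.5, 0.1]
grip_width: 0.0855
```

```bash
python3 go.py 400 -160 231 80
```

```text
clock 0.65 tcp [ 288.6 -344.7  231. ] w 85.5 F [ 1.1  -0.47  0.12]
full cm/deg [-1.192e+01  1.798e+01  1.000e-02] [ 2.000e-02 -1.000e-02  1.244e+01] len mm 216
```

Call:
apply_moves --deltas "-2.4 3.8 0 0 0 3 -1; -5.2 8 0 0 0 6 -1; -8 12 0 0 0 9 -1; -10.5 15.8 0 0 0 11.5 -1; -11.9 18 0 0 0 12.4 -1"

```text
clock: 1.15
tcp_pos: [0.3997, -0.1583, 0.2311]
orientation: [[-0.986, 0.169, 0.0], [0.169, 0.986, 0.001], [0.0, 0.001, -1.0]]
contact_force: [-1.0, -0.5, 0.6]
grip_width: 0.0854
```

Call:
apply_moves --deltas "0 0 0 0 0 0 -1; 0 0 0 0 0 0 -1"

```text
clock: 1.35
tcp_pos: [0.3987, -0.1606, 0.2311]
orientation: [[-0.986, 0.168, -0.001], [0.168, 0.986, 0.0], [0.001, -0.0, -1.0]]
contact_force: [-0.6, 0.3, 0.1]
grip_width: 0.0851
```

```bash
python3 - <<'E'
from fit import *
from station import sense, viewer
f=viewer.grab_frame("wrist"); pickle.dump(f,open("wrist1.pkl","wb")); cv2.imwrite("pics/wrist1.png",f["pixels"])
M=cloud(f).reshape(-1,3); M=M[~np.isnan(M[:,0])]
print(sense()["tcp_pos"], np.median(M[abs(M[:,2])<.01][:,2]))
print(" short rim",circ(M,(.074,.09),(.4387,-.1447),.03),"body",circ(M,(.015,.035),(.4387,-.1447),.05))
print(" tall rim",circ(M,(.099,.112),(.427,-.006),.03))
E
python3 go.py 438.7 -144.7 150 80
```

```text
[ 0.39847468 -0.16116256  0.23113137] 0.0007390916733683021
 short rim (392, (438.209228515625, -146.84011840820312), 14.697683334350586, array([ 437.43327827, -146.76153835])) body (192, (432.5397033691406, -146.6547393798828), 26.18096160888672, array([ 416.16768423, -146.81801216]))
 tall rim (602, (425.9504089355469, -8.521817207336426), 14.817947387695312, array([425.87015321,  -8.83269498]))
clock 1.4 tcp [ 398.5 -161.2  231.1] w 85.8 F [ 0.46  0.36 -0.29]
full cm/deg [-3.69  2.3   8.11] [-0.01 -0.03  0.27] len mm 92
```

View pics/wrist1.png

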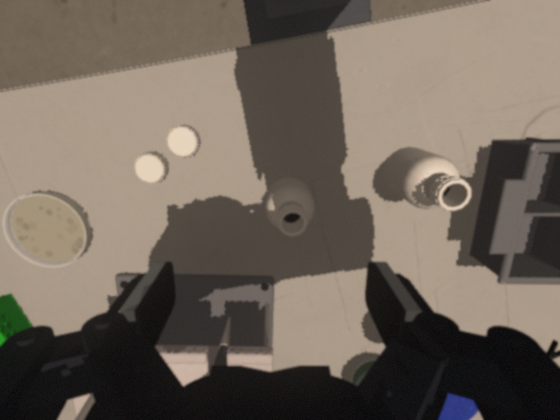

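```bash
python3 go.py 438.2 -146.4 57 80
```

```text
clock 1.4 tcp [ 398.5 -161.2  231.1] w 85.8 F [ 0.46  0.36 -0.29]
full cm/deg [-3.67  2.13 17.41] [-0.01 -0.03  0.27] len mm 179
```

Call:
apply_moves --deltas "-1.8 1 2 0 0 0 -1; -3.67 2.13 5 0 0 0.2 -1; -3.67 2.13 9 0 0 0.2 -1; -3.67 2.13 13 0 0 0.2 -1; -3.67 2.13 15.5 0 0 0.2 -1"

```text
clock: 1.9
tcp_pos: [0.4364, -0.1471, 0.0735]
orientation: [[-0.985, 0.175, -0.004], [0.175, 0.985, 0.001], [0.004, -0.0, -1.0]]
contact_force: [0.4, 0.1, -0.9]
grip_width: 0.0852
```

```bash
python3 go.py 438.2 -146.4 57 80
```

```text
clock 1.9 tcp [ 436.4 -147.1   73.5] w 85.2 F [ 0.43  0.09 -0.95]
full cm/deg [-0.17  0.1   1.65] [-0.01 -0.22 -0.09] len mm 17
```

Call:
apply_moves --deltas "0 0 1.2 0 0 0 -1; 0 0 1.9 0 0 0 -1; 0 0 1.9 0 0 0 -1; 0 0 1.9 0 0 0 0; 0 0 1.9 0 0 0 0"

```text
clock: 2.4
tcp_pos: [0.4392, -0.1465, 0.0583]
orientation: [[-0.985, 0.173, 0.002], [0.173, 0.985, -0.0], [-0.002, 0.0, -1.0]]
contact_force: [0.9, -0.2, 1.0]
grip_width: 0.0593
```

Call:
apply_moves --deltas "0 0 0 0 0 0 1; 0 0 0 0 0 0 1; 0 0 0 0 0 0 1; 0 0 0 0 0 0 1; 0 0 0 0 0 0 1"

```text
clock: 2.9
tcp_pos: [0.439, -0.1462, 0.0578]
orientation: [[-0.985, 0.173, 0.001], [0.173, 0.985, -0.0], [-0.001, 0.0, -1.0]]
contact_force: [-1.2, 0.6, 5.4]
grip_width: 0.0261
```

```bash
python3 - <<'E'
from h import *
from station import viewer
f=viewer.grab_frame("wrist"); cv2.imwrite("pics/wrist2.png",f["pixels"])
f=viewer.grab_frame("top"); crop(f,230,180,380,270,"pics/top2.png",5)
E
python3 go.py 438.2 -146.4 57 80
```

```text
clock 3.0 tcp [ 439.  -146.2   57.8] w 26.3 F [-1.2   2.17  5.84]
full cm/deg [ 0.08 -0.03  0.08] [-0.    0.06  0.06] len mm 1
```

View pics/wrist2.png

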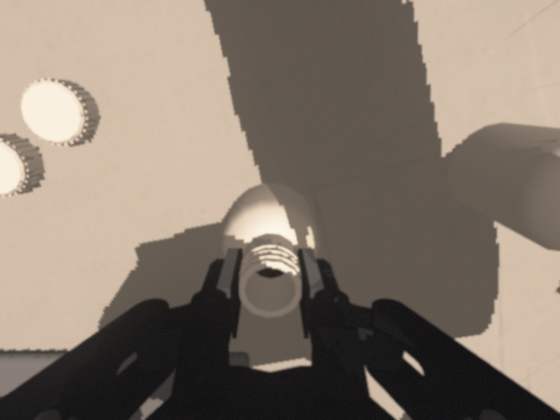

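Call:
apply_moves --deltas "0 0 -0.8 0 0 0 1; 0 0 -3 0 0 0 1; 0 0 -6.5 0 0 0 1; 0 0 -10.5 0 0 0 1; 0 0 -13.2 0 0 0 1"

```text
clock: 3.5
tcp_pos: [0.4389, -0.1464, 0.1921]
orientation: [[-0.985, 0.173, 0.002], [0.173, 0.985, -0.001], [-0.002, -0.0, -1.0]]
contact_force: [0.9, -0.5, -0.2]
grip_width: 0.0262
```

```bash
python3 go.py 517.6 107.1 190 80.4
```

```text
clock 3.5 tcp [ 438.9 -146.4  192.1] w 26.2 F [ 0.94 -0.52 -0.2 ]
full cm/deg [-3.37 26.33  0.22] [-0.01  0.14 -0.35] len mm 265
```

Call:
apply_moves --deltas "-0.3 2 0 0 0 0 1; -0.8 6 0 0 0 0 1; -1.4 10.5 0 0 0 0 1; -2 15 0 0 0 0 1; -2.6 19.5 0 0 0 0 1"

```text
clock: 4.0
tcp_pos: [0.4978, 0.043, 0.1895]
orientation: [[-0.985, 0.173, -0.0], [0.173, 0.985, 0.0], [0.0, -0.0, -1.0]]
contact_force: [0.7, -0.4, -0.6]
grip_width: 0.0265
```

Call:
apply_moves --deltas "-0.4 3.4 0 0 0 0 1; -0.7 5.7 0 0 0 0 1; -0.77 6.8 0 0 0 0 1; -0.77 6.8 0 0 0 0 1; -0.77 6.8 0 0 0 0 1"

```text
clock: 4.5
tcp_pos: [0.5169, 0.1064, 0.1892]
orientation: [[-0.985, 0.173, -0.001], [0.173, 0.985, -0.0], [0.001, -0.0, -1.0]]
contact_force: [0.4, -0.6, -0.9]
grip_width: 0.0261
```

```bash
python3 - <<'E'
from fit import *
from station import sense, viewer
for n in ["wrist","top"]:
    f=viewer.grab_frame(n); pickle.dump(f,open(n+"3.pkl","wb")); cv2.imwrite(f"pics/{n}3.png",f["pixels"])
    M=cloud(f).reshape(-1,3); M=M[~np.isnan(M[:,0])]
    print(n,carrier(M,[.4955,.1798,np.radians(-9.6)]), "rim",circ(M,(.21,.22),(.5176,.1071),.03))
crop(f,130,150,280,270,"pics/top3.png",5)
E
python3 go.py 517.6 107.1 190 80.4
```

```text
wrist (array([ 0.49490878,  0.17941218, -0.17190306]), np.float64(1.0867456661256019), 12789) rim (2443, (510.38812255859375, 106.44120788574219), 26.769498825073242, array([513.42954656, 106.02871398]))
top (array([ 0.49358047,  0.17884218, -0.1675173 ]), np.float64(1.4596962134688598), 868) rim (7, (503.9133605957031, 92.79013061523438), 11.507909774780273, array([503.496522  ,  95.82229949]))
clock 4.6 tcp [516.9 106.  189.4] w 26.0 F [-0.02  0.14 -0.43]
full cm/deg [-0.05  0.12 -0.06] [-0.01 -0.01 -0.42] len mm 1
```

View pics/wrist3.png

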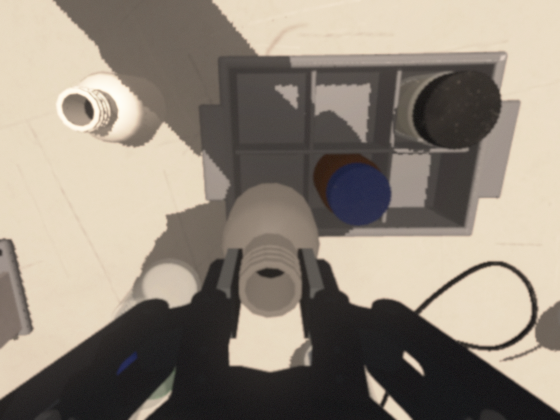

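View pics/top3.png

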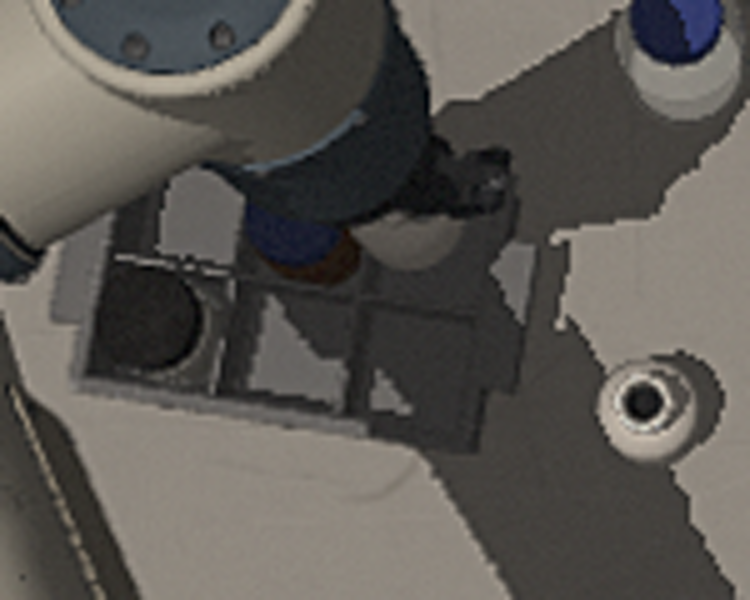

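```bash
python3 - <<'E'
from h import *
f=pickle.load(open("wrist3.pkl","rb"))
crop(f,190,170,350,330,"pics/rim3.png",4)
t=[.5169,.106]
for r in [.014]:
    a=np.linspace(0,6.28,200); 
    for dx in [-.003,0,.003]:
        P=np.c_[t[0]+dx+r*np.cos(a),t[1]+r*np.sin(a),np.full(200,.1894+.0222)]
        p=proj(f,P); print(dx,p.min(0),p.max(0))
X=cloud(f)[230:320,235:310]; m=(X[...,2]>.205)&(X[...,2]<.22)
print(np.percentile(X[...,2][m],[5,50,95]))
E
```

```text
-0.003 [236.24845905 253.08957471] [303.10291046 312.05061585]
0 [237.69402527 259.64131782] [304.13637857 317.89249597]
0.003 [239.12120907 266.11064815] [305.15790269 323.66795168]
[0.20606386 0.21154142 0.21628526]
```

View pics/rim3.png

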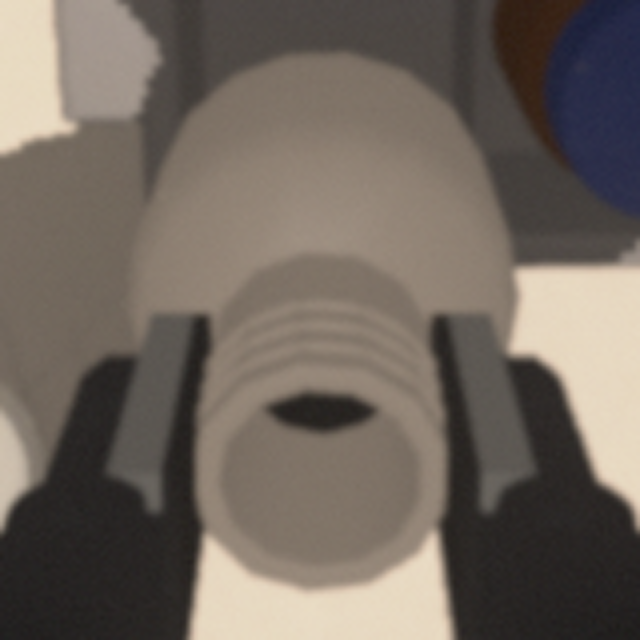

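Call:
apply_moves --deltas "0 0.07 1.5 0 0 0 1; 0 0.07 4.5 0 0 0 1; 0 0.07 8 0 0 0 1; 0 0.07 11 0 0 0 1; 0 0.07 12 0 0 0 1"

```text
clock: 5.1
tcp_pos: [0.5151, 0.106, 0.0665]
orientation: [[-0.985, 0.175, -0.005], [0.175, 0.985, -0.002], [0.005, -0.003, -1.0]]
contact_force: [-0.3, -1.4, -0.3]
grip_width: 0.026
```

Call:
apply_moves --deltas "0 0 0.2 0 0 0 1; 0 0 0.4 0 0 0 1; 0 0 0.6 0 0 0 1; 0 0 0.7 0 0 0 1; 0 0 0.7 0 0 0 1"

```text
clock: 5.6
tcp_pos: [0.5177, 0.1079, 0.0629]
orientation: [[-0.985, 0.173, 0.001], [0.173, 0.985, 0.001], [-0.001, 0.001, -1.0]]
contact_force: [0.1, -0.0, 0.1]
grip_width: 0.026
```

```bash
python3 go.py 517.2 106.7 62 80.3
```

```text
clock 5.6 tcp [517.7 107.9  62.9] w 26.0 F [ 0.11 -0.04  0.13]
full cm/deg [ 0.03 -0.12  0.09] [ 0.04  0.06 -0.25] len mm 2
```

Call:
apply_moves --deltas "0 -0.1 0.1 0 0 0 1; 0 -0.1 0.15 0 0 0 1; 0 -0.1 0.15 0 0 0 1"

```text
clock: 5.9
tcp_pos: [0.5178, 0.107, 0.0618]
orientation: [[-0.985, 0.173, 0.002], [0.173, 0.985, 0.001], [-0.002, 0.001, -1.0]]
contact_force: [-1.9, 0.9, 4.9]
grip_width: 0.0258
```

Contact with the floor is felt (about 5 N). I'll open modestly and retreat upward.

Call:
apply_moves --deltas "0 0 0 0 0 0 0.3; 0 0 0 0 0 0 0.15; 0 0 0 0 0 0 0.1; 0 0 -0.5 0 0 0 0.1; 0 0 -1.5 0 0 0 0.1"

```text
clock: 6.4
tcp_pos: [0.5166, 0.1064, 0.0756]
orientation: [[-0.985, 0.173, -0.002], [0.173, 0.985, -0.001], [0.002, -0.001, -1.0]]
contact_force: [0.1, -0.3, 0.1]
grip_width: 0.0383
```

Call:
apply_moves --deltas "0 0 -2 0 0 0 0; 0 0 -5 0 0 0 -0.5; 0 0 -9 0 0 0 -1; 0 0 -12 0 0 0 -1; 0 0 -13 0 0 0 -1"

```text
clock: 6.9
tcp_pos: [0.5189, 0.107, 0.2107]
orientation: [[-0.985, 0.173, 0.007], [0.173, 0.985, 0.002], [-0.007, 0.003, -1.0]]
contact_force: [-1.1, 1.2, -0.5]
grip_width: 0.0852
```

```bash
python3 - <<'E'
from fit import *
from station import sense, viewer
f=viewer.grab_frame("wrist"); pickle.dump(f,open("wrist4.pkl","wb")); cv2.imwrite("pics/wrist4.png",f["pixels"])
M=cloud(f).reshape(-1,3); M=M[~np.isnan(M[:,0])]
print(carrier(M,[.4955,.1798,np.radians(-9.6)]), "rim",circ(M,(.079,.09),(.5176,.107),.03))
print(" tall rim",circ(M,(.099,.112),(.426,-.008),.03))
E
python3 go.py 426.2 -7.6 200 80.3
```

```text
(array([ 0.49518003,  0.17939627, -0.16798949]), np.float64(1.1466193541829568), 12217) rim (475, (517.3923950195312, 106.53386688232422), 14.569314956665039, array([516.40562215, 106.65681984]))
 tall rim (848, (426.8497314453125, -6.914183616638184), 14.786030769348145, array([426.85446611,  -6.42107223]))
clock 6.95 tcp [518.9 107.1 210.5] w 85.0 F [ 1.21 -0.64  1.72]
full cm/deg [  7.15 -12.9    0.96] [ 0.2   0.37 -0.25] len mm 148
```

View pics/wrist4.png

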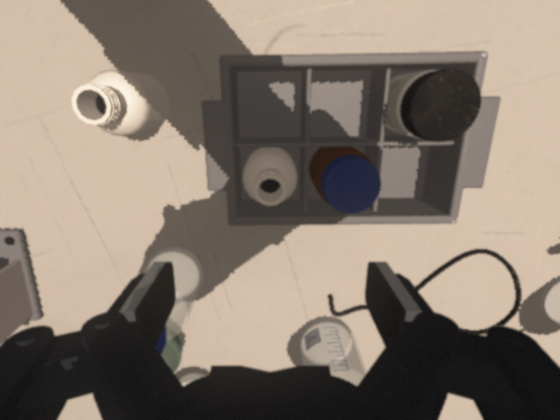

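The short bottle stands upright, centred in its cell (pixel (270,180)). On to the tall bottle at about (426.4, -7.2).

Call:
apply_moves --deltas "1.4 -2.6 0.3 0 0 0 -1; 3.6 -6.5 0.5 0 0 0 -1; 5.8 -10.5 1 0 0 0 -1; 7 -12.6 1 0 0 0 -1; 7.15 -12.9 1 0 0 0 -1"

```text
clock: 7.45
tcp_pos: [0.4222, -0.0097, 0.1954]
orientation: [[-0.985, 0.175, -0.001], [0.175, 0.985, -0.0], [0.001, -0.0, -1.0]]
contact_force: [-0.7, -0.0, 0.7]
grip_width: 0.0854
```

Call:
apply_moves --deltas "0 0 1 0 0 0 -1; 0 0 3.5 0 0 0 -1; 0 0 6 0 0 0 -1; 0 0 8 0 0 0 -1; 0 0 8 0 0 0 -1"

```text
clock: 7.95
tcp_pos: [0.4224, -0.0078, 0.1123]
orientation: [[-0.985, 0.173, -0.007], [0.173, 0.985, -0.001], [0.007, -0.003, -1.0]]
contact_force: [0.4, -0.5, 0.7]
grip_width: 0.0853
```

```bash
python3 go.py 426.4 -7.2 82 80.3
```

```text
clock 7.95 tcp [422.4  -7.8 112.3] w 85.3 F [ 0.37 -0.49  0.71]
full cm/deg [-0.4   0.14  3.03] [-0.15 -0.39 -0.25] len mm 31
```

Call:
apply_moves --deltas "-0.2 0.05 0.8 0 0 0 -1; -0.33 0.1 2 0 0 0 -1; -0.33 0.1 3.1 0 0 0 -1; -0.33 0.1 3.1 0 0 0 0; -0.33 0.1 3.1 0 0 0 0"

```text
clock: 8.45
tcp_pos: [0.4286, -0.0073, 0.0854]
orientation: [[-0.985, 0.173, 0.001], [0.173, 0.985, 0.0], [-0.001, 0.0, -1.0]]
contact_force: [0.3, -0.0, 0.3]
grip_width: 0.0589
```

```bash
python3 go.py 426.4 -7.2 82 80.3
```

```text
clock 8.45 tcp [428.6  -7.3  85.4] w 58.9 F [ 0.29 -0.04  0.34]
full cm/deg [ 0.22 -0.03  0.34] [ 0.01  0.06 -0.24] len mm 4
```

Call:
apply_moves --deltas "0.2 0 0.3 0 0 0 0; 0.2 0 0.3 0 0 0 0; 0.2 0 0.3 0 0 0 1; 0.2 0 0.3 0 0 0 1; 0.2 0 0.3 0 0 0 1"

```text
clock: 8.95
tcp_pos: [0.4263, -0.0072, 0.0823]
orientation: [[-0.985, 0.173, 0.001], [0.173, 0.985, 0.0], [-0.001, 0.0, -1.0]]
contact_force: [-0.6, 0.6, 3.3]
grip_width: 0.0269
```

Call:
apply_moves --deltas "0 0 0 0 0 0 1; 0 0 0 0 0 0 1; 0 0 0 0 0 0 1"

```text
clock: 9.25
tcp_pos: [0.4263, -0.0072, 0.0822]
orientation: [[-0.985, 0.173, 0.001], [0.173, 0.985, 0.0], [-0.001, 0.0, -1.0]]
contact_force: [-1.7, 1.3, 6.0]
grip_width: 0.027
```

Call:
apply_moves --deltas "0 0 -0.8 0 0 0 1; 0 0 -3 0 0 0 1; 0 0 -6.5 0 0 0 1; 0 0 -9.5 0 0 0 1; 0 0 -10.5 0 0 0 1"

```text
clock: 9.75
tcp_pos: [0.4272, -0.0071, 0.1899]
orientation: [[-0.985, 0.173, 0.005], [0.173, 0.985, 0.001], [-0.004, 0.002, -1.0]]
contact_force: [0.8, 0.0, -1.2]
grip_width: 0.0267
```

```bash
python3 go.py 450.2 118.2 190 80.3; python3 - <<'E'
from h import *
from station import viewer
f=viewer.grab_frame("wrist"); cv2.imwrite("pics/wrist5.png",f["pixels"])
E
```

```text
clock 9.75 tcp [427.2  -7.1 189.9] w 26.7 F [ 0.75  0.   -1.21]
full cm/deg [-1.000e-01  1.274e+01  1.000e-02] [ 0.1   0.25 -0.25] len mm 127
```

View pics/wrist5.png

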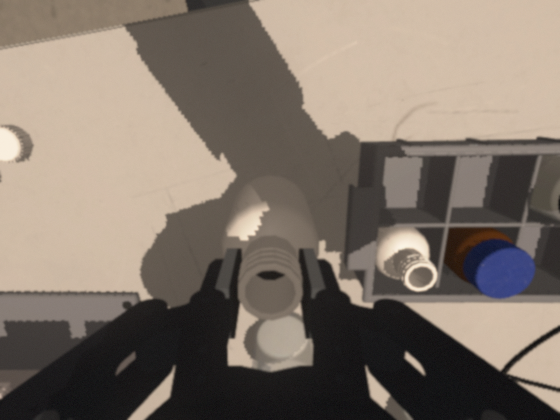

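Call:
apply_moves --deltas "-0.05 1.8 0 0 0 0 1; -0.05 5.3 0 0 0 0 1; -0.05 9.3 0 0 0 0 1; -0.05 12.2 0 0 0 0 1; -0.05 12.75 0 0 0 0 1"

```text
clock: 10.3
tcp_pos: [0.4479, 0.1205, 0.1849]
orientation: [[-0.985, 0.171, -0.003], [0.171, 0.985, -0.001], [0.003, -0.001, -1.0]]
contact_force: [0.7, -0.5, -0.9]
grip_width: 0.0267
```

Call:
apply_moves --deltas "0 0 0 0 0 0 1; 0 0 0 0 0 0 1"

```text
clock: 10.5
tcp_pos: [0.4478, 0.1176, 0.1859]
orientation: [[-0.985, 0.173, -0.002], [0.173, 0.985, -0.001], [0.002, -0.001, -1.0]]
contact_force: [0.5, -1.1, -2.4]
grip_width: 0.0271
```

```bash
python3 go.py 450.2 118.1 86.2 80.3
```

```text
clock 10.5 tcp [447.8 117.6 185.9] w 27.1 F [ 0.49 -1.15 -2.35]
full cm/deg [-0.25  0.11  9.97] [-0.07 -0.09 -0.27] len mm 100
```

Call:
apply_moves --deltas "-0.2 0.06 1 0 0 0 1; -0.2 0.06 3.5 0 0 0 1; -0.2 0.06 6.5 0 0 0 1; -0.2 0.06 8.5 0 0 0 1; -0.2 0.06 9 0 0 0 1"

```text
clock: 11.0
tcp_pos: [0.4486, 0.1168, 0.094]
orientation: [[-0.985, 0.175, -0.005], [0.175, 0.985, -0.002], [0.004, -0.003, -1.0]]
contact_force: [0.4, 0.4, -0.7]
grip_width: 0.027
```

Call:
apply_moves --deltas "0 0 0.1 0 0 0 1; 0 0 0.3 0 0 0 1; 0 0 0.5 0 0 0 1; 0 0 0.5 0 0 0 1"

```text
clock: 11.4
tcp_pos: [0.4508, 0.1187, 0.0923]
orientation: [[-0.985, 0.173, 0.001], [0.173, 0.985, 0.001], [-0.001, 0.001, -1.0]]
contact_force: [-0.1, -0.3, -1.3]
grip_width: 0.0272
```

```bash
python3 go.py 450.2 118.1 86.2 80.3
```

```text
clock 11.4 tcp [450.8 118.7  92.3] w 27.2 F [-0.12 -0.3  -1.32]
full cm/deg [ 0.05 -0.07  0.61] [ 0.05  0.05 -0.26] len mm 6
```

Call:
apply_moves --deltas "0 -0.05 0.2 0 0 0 1; 0 -0.05 0.4 0 0 0 1; 0 -0.05 0.55 0 0 0 1; 0 -0.05 0.6 0 0 0 1; 0 -0.05 0.6 0 0 0 1"

```text
clock: 11.9
tcp_pos: [0.4507, 0.1181, 0.0863]
orientation: [[-0.985, 0.173, 0.001], [0.173, 0.985, 0.0], [-0.001, 0.0, -1.0]]
contact_force: [-1.2, 0.9, 3.9]
grip_width: 0.0272
```

Call:
apply_moves --deltas "0 0 0 0 0 0 0.3; 0 0 0 0 0 0 0.15; 0 0 0 0 0 0 0.1; 0 0 -0.5 0 0 0 0.1; 0 0 -1.5 0 0 0 0.1"

```text
clock: 12.4
tcp_pos: [0.4499, 0.1177, 0.1007]
orientation: [[-0.985, 0.173, -0.001], [0.173, 0.985, -0.001], [0.001, -0.001, -1.0]]
contact_force: [-0.1, 0.3, 0.2]
grip_width: 0.038
```

Call:
apply_moves --deltas "0 0 -2 0 0 0 0; 0 0 -5 0 0 0 -0.5; 0 0 -9 0 0 0 -0.5; 0 0 -13 0 0 0 -0.5; 0 0 -15 0 0 0 -0.5"

```text
clock: 12.9
tcp_pos: [0.4517, 0.1182, 0.2557]
orientation: [[-0.985, 0.173, 0.006], [0.173, 0.985, 0.002], [-0.006, 0.003, -1.0]]
contact_force: [-0.4, -0.0, 0.5]
grip_width: 0.064
```

```bash
python3 - <<'E'
from fit import *
from station import sense, viewer
for n in ["wrist"]:
    f=viewer.grab_frame(n); pickle.dump(f,open(n+"6.pkl","wb")); cv2.imwrite(f"pics/{n}6.png",f["pixels"])
    M=cloud(f).reshape(-1,3); M=M[~np.isnan(M[:,0])]
    print(n,carrier(M,[.4955,.1798,np.radians(-9.6)]), "short",circ(M,(.079,.09),(.5176,.107),.02),"tall",circ(M,(.103,.115),(.450,.118),.02))
E
python3 go.py 480 -220 245 79
```

```text
wrist (array([ 0.49548722,  0.17965026, -0.16691505]), np.float64(2.4166056730230503), 7808) short (329, (517.1478271484375, 106.44966888427734), 14.796475410461426, array([516.1491923 , 106.57778572])) tall (422, (451.0666198730469, 117.3665542602539), 14.607280731201172, array([450.30617435, 117.52813414]))
clock 12.95 tcp [452.7 118.4 257.8] w 64.0 F [0.8  0.42 2.53]
full cm/deg [ -8.52 -32.86   1.19] [0.29 0.51 1.06] len mm 340
```

View pics/wrist6.png

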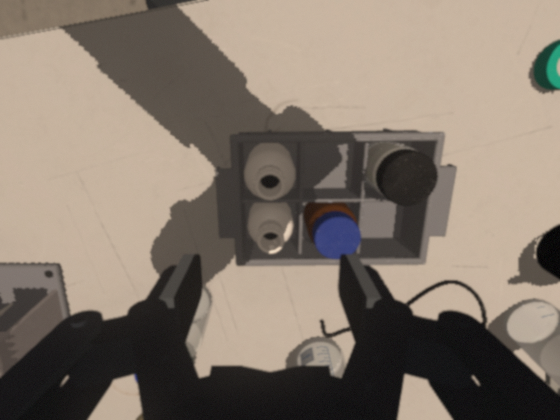

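Both bottles are upright and centred (tall at (270,178), short at (270,232)). Heading to the pipette.

Call:
apply_moves --deltas "-0.7 -2.8 0 0 0 0 -0.5; -1.8 -7 0.3 0 0 0.2 -0.5; -3 -11.5 0.6 0 0 0.5 -0.5; -4.2 -16 0.8 0 0 0.7 -0.5; -5.4 -20.5 1 0 0 0.9 -0.5"

```text
clock: 13.45
tcp_pos: [0.4679, -0.095, 0.2415]
orientation: [[-0.982, 0.188, 0.001], [0.188, 0.982, 0.0], [-0.001, 0.0, -1.0]]
contact_force: [1.0, 1.2, -0.1]
grip_width: 0.0639
```

Call:
apply_moves --deltas "-1 -4.1 0 0 0 0 -0.5; -2 -8 0 0 0 0 -0.5; -2.8 -11 0 0 0 0 -0.5; -3.1 -12.2 0 0 0 0 -0.5; -3.1 -12.2 0 0 0 0 -0.5"

```text
clock: 13.95
tcp_pos: [0.4754, -0.2201, 0.2408]
orientation: [[-0.982, 0.191, -0.0], [0.191, 0.982, -0.0], [0.0, -0.0, -1.0]]
contact_force: [-0.0, 0.6, -0.3]
grip_width: 0.0642
```

Call:
apply_moves --deltas "0 0 0 0 0 0 -0.5; 0 0 0 0 0 0 -0.5"

```text
clock: 14.15
tcp_pos: [0.4757, -0.2179, 0.2411]
orientation: [[-0.982, 0.187, 0.001], [0.187, 0.982, 0.0], [-0.0, 0.0, -1.0]]
contact_force: [-0.8, 0.8, 0.5]
grip_width: 0.0638
```

```bash
python3 - <<'E'
from fit import *
from station import sense, viewer
for n in ["wrist"]:
    f=viewer.grab_frame(n); pickle.dump(f,open(n+"7.pkl","wb")); cv2.imwrite(f"pics/{n}7.png",f["pixels"])
    M=cloud(f).reshape(-1,3); M=M[~np.isnan(M[:,0])]
    print(stand(M,[.577,-.289,-.19]), circ(M,(.205,.235),(.5705,-.2425),.02),circ(M,(.205,.235),(.554,-.330),.02))
    print(proj(f,[[.5705,-.242,.219],[.5705,-.242,.15],[.554,-.33,.219]]))
E
python3 go.py 480 -220 245 79
```

```text
(((576.576904296875, -289.0668029785156), (196.34237670898438, 97.84668731689453), 79.4245376586914), 11157) (74, (566.03662109375, -240.50070190429688), 5.836856365203857, array([ 564.18261856, -240.07346808])) (498, (554.69921875, -329.79144287109375), 9.51625919342041, array([ 554.16146249, -328.05997956]))
[[261.93125303 384.9453478 ]
 [263.80380832 315.78172393]
 [120.462973   386.41304186]]
clock 14.2 tcp [ 475.7 -217.9  241.1] w 64.1 F [ 0.56  0.13 -0.91]
full cm/deg [-0.46 -0.13 -0.39] [0.01 0.03 0.23] len mm 6
```

View pics/wrist7.png

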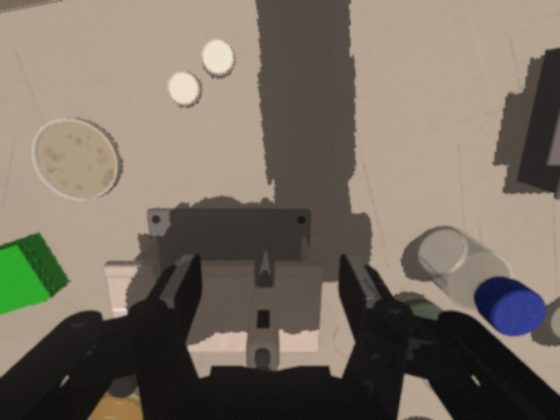

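```bash
python3 - <<'E'
from fit import *
f=pickle.load(open("wrist7.pkl","rb"))
crop(f,200,230,330,375,"pics/c7.png",4)
X=cloud(f)
for v in range(280,360,12):
    r=X[v,235:300]; m=(r[:,2]>.135)
    u=np.where(m)[0]+235
    # handle local coordinate across stand y about (570.8,-242)
    t=np.radians(79.4); ey=np.array([np.cos(t),np.sin(t)]); ex=np.array([np.sin(t),-np.cos(t)])
    L=(r[m][:,:2]-[.5708,-.242])
    if m.any(): print(v,u.min(),u.max(),"y",(L@ey).min().round(4),(L@ey).max().round(4),"x",np.median(L@ex).round(4),"z",np.median(r[m][:,2]).round(3))
E
```

```text
304 250 277 y -0.0118 0.0111 x -0.0113 z 0.149
316 249 277 y -0.0117 0.0108 x -0.0118 z 0.166
328 248 278 y -0.0116 0.0113 x -0.0119 z 0.18
340 246 278 y -0.0124 0.0109 x -0.0118 z 0.192
352 246 278 y -0.0119 0.0108 x -0.0073 z 0.199
```

View pics/c7.png

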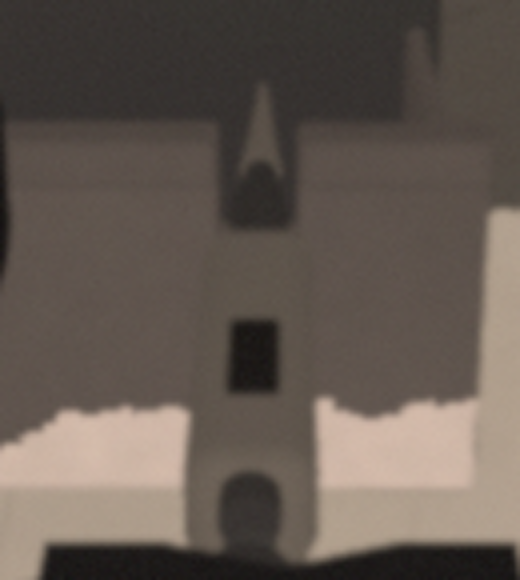

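```bash
python3 go.py 571.4 -242.6 241 79.4
```

```text
clock 14.2 tcp [ 475.7 -217.9  241.1] w 64.1 F [ 0.56  0.13 -0.91]
full cm/deg [-9.86 -0.64  0.02] [ 0.01  0.03 -0.17] len mm 99
```

Call:
apply_moves --deltas "-1.5 -0.1 0 0 0 0 -0.4; -4.5 -0.3 0 0 0 0 -0.4; -7.5 -0.5 0 0 0 -0.1 -0.4; -9.4 -0.6 0 0 0 -0.2 -0.4; -9.86 -0.64 0 0 0 -0.2 -0.4"

```text
clock: 14.7
tcp_pos: [0.5727, -0.2429, 0.2397]
orientation: [[-0.983, 0.184, -0.001], [0.184, 0.983, 0.0], [0.001, 0.0, -1.0]]
contact_force: [0.2, -0.0, -1.0]
grip_width: 0.0596
```

Call:
apply_moves --deltas "0 0 0 0 0 0 -0.4; 0 0 0 0 0 0 -0.4; 0 0 0 0 0 0 -0.4"

```text
clock: 15.0
tcp_pos: [0.5707, -0.2434, 0.2416]
orientation: [[-0.983, 0.185, 0.001], [0.185, 0.983, -0.0], [-0.001, 0.0, -1.0]]
contact_force: [-0.2, -0.1, 0.3]
grip_width: 0.06
```

```bash
python3 go.py 571.4 -242.6 154 79.4; python3 - <<'E'
from h import *
from station import viewer
f=viewer.grab_frame("wrist"); cv2.imwrite("pics/wrist8.png",f["pixels"])
f=viewer.grab_frame("scene"); crop(f,240,90,400,210,"pics/scene8.png",5)
E
```

```text
clock 15.0 tcp [ 570.7 -243.4  241.6] w 60.0 F [-0.19 -0.09  0.26]
full cm/deg [-0.05  0.09  8.76] [ 0.    0.05 -0.04] len mm 88
```

View pics/wrist8.png

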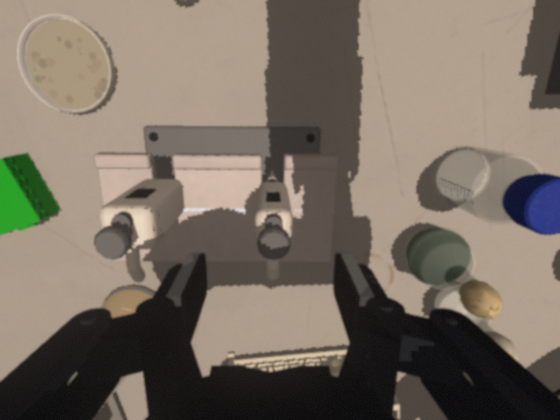

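View pics/scene8.png

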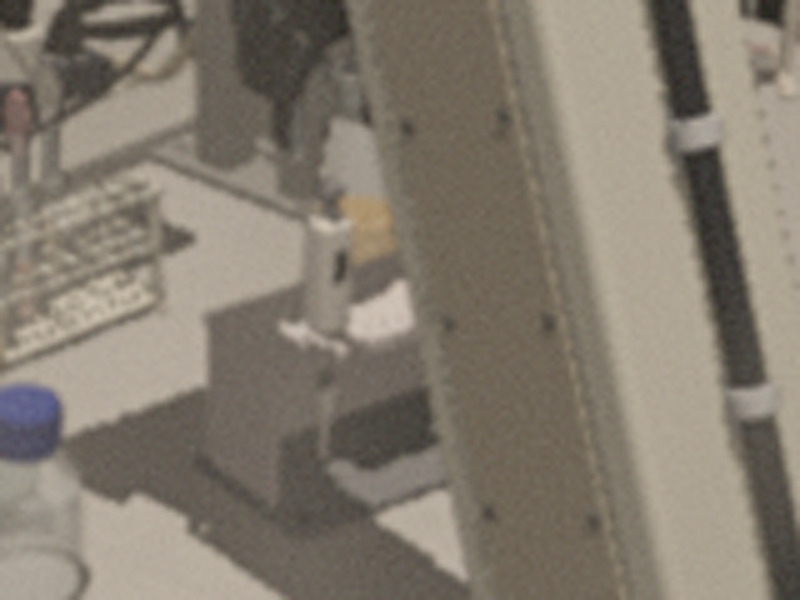

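```bash
python3 - <<'E'
from fit import *
from station import viewer
f=viewer.grab_frame("wrist"); pickle.dump(f,open("wrist8.pkl","wb")); X=cloud(f); M=X.reshape(-1,3); M=M[~np.isnan(M[:,0])]
print(circ(M,(.212,.226),(.5714,-.2426),.016)); crop(f,200,130,350,290,"pics/c8.png",4)
L=loc(M,.5714,-.2426,np.radians(-10.6))
for lo,hi in [(.13,.15),(.15,.17),(.17,.185),(.185,.197)]:
    m=(M[:,2]>lo)&(M[:,2]<hi)&(abs(L[:,0])<.025)&(abs(L[:,1])<.02)
    print(lo,m.sum(),np.percentile(L[m],[2,98],axis=0).round(4).tolist())
E
```

```text
(898, (571.1983032226562, -242.65704345703125), 9.611884117126465, array([ 569.78034449, -242.30505213]))
0.13 190 [[-0.0133, -0.0112], [-0.0078, 0.0111]]
0.15 230 [[-0.0141, -0.0113], [-0.008, 0.0112]]
0.17 244 [[-0.014, -0.0113], [-0.0077, 0.0112]]
0.185 519 [[-0.0132, -0.0119], [0.0223, 0.0115]]
```

View pics/c8.png

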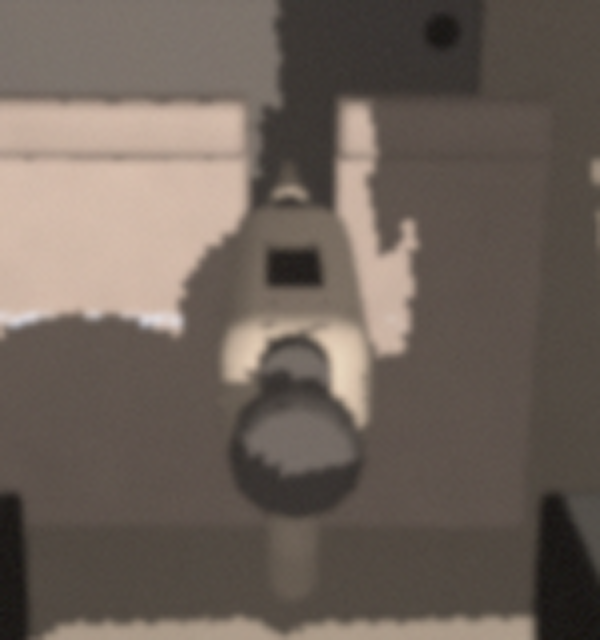

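Call:
apply_moves --deltas "-0.05 0.08 0.8 0 0 0 -0.4; -0.05 0.08 2.5 0 0 0 -0.4; -0.05 0.08 4.5 0 0 0 -0.4; -0.05 0.08 6 0 0 0 -0.4; -0.05 0.08 6.5 0 0 0 -0.4"

```text
clock: 15.65
tcp_pos: [0.5707, -0.2426, 0.1733]
orientation: [[-0.983, 0.185, -0.004], [0.185, 0.983, 0.001], [0.004, 0.001, -1.0]]
contact_force: [0.2, 0.3, -0.0]
grip_width: 0.0599
```

Call:
apply_moves --deltas "0 0 0.5 0 0 0 -0.4; 0 0 1.2 0 0 0 -0.4; 0 0 1.8 0 0 0 -0.4; 0 0 2.2 0 0 0 -0.2; 0 0 2.2 0 0 0 0"

```text
clock: 16.15
tcp_pos: [0.5716, -0.243, 0.1532]
orientation: [[-0.983, 0.185, -0.001], [0.185, 0.983, 0.0], [0.001, 0.0, -1.0]]
contact_force: [0.1, -0.5, -0.4]
grip_width: 0.0428
```

```bash
python3 go.py 571.2 -242.65 154 79.4
```

```text
clock 16.15 tcp [ 571.6 -243.   153.2] w 42.8 F [ 0.09 -0.46 -0.44]
full cm/deg [ 0.05  0.02 -0.08] [ 0.01 -0.05 -0.06] len mm 1
```

Call:
apply_moves --deltas "0 0 -0.05 0 0 0 0.2; 0 0.02 -0.05 0 0 0 0.35; 0 0.02 -0.05 0 0 0 0.6; 0 0.02 -0.05 0 0 0 1; 0 0.02 -0.05 0 0 0 1"

```text
clock: 16.65
tcp_pos: [0.5722, -0.2429, 0.1548]
orientation: [[-0.983, 0.185, 0.001], [0.185, 0.983, -0.0], [-0.001, -0.0, -1.0]]
contact_force: [0.7, 0.3, 1.9]
grip_width: 0.0236
```

Call:
apply_moves --deltas "0 0 0 0 0 0 1; 0 0 0 0 0 0 1; 0 0 0 0 0 0 1"

```text
clock: 16.95
tcp_pos: [0.5722, -0.2429, 0.1548]
orientation: [[-0.983, 0.185, 0.001], [0.185, 0.983, -0.0], [-0.001, -0.0, -1.0]]
contact_force: [0.2, 2.3, 3.5]
grip_width: 0.0234
```

```bash
python3 go.py 571.2 -242.65 154 79.4;  python3 - <<'E'
from h import *
from station import viewer
f=viewer.grab_frame("wrist"); cv2.imwrite("pics/wrist9.png",f["pixels"])
f=viewer.grab_frame("scene"); crop(f,240,90,400,210,"pics/scene9.png",5)
E
```

```text
clock 16.95 tcp [ 572.2 -242.9  154.8] w 23.4 F [0.22 2.31 3.48]
full cm/deg [0.1  0.01 0.08] [-0.01  0.06 -0.05] len mm 1
```

View pics/wrist9.png

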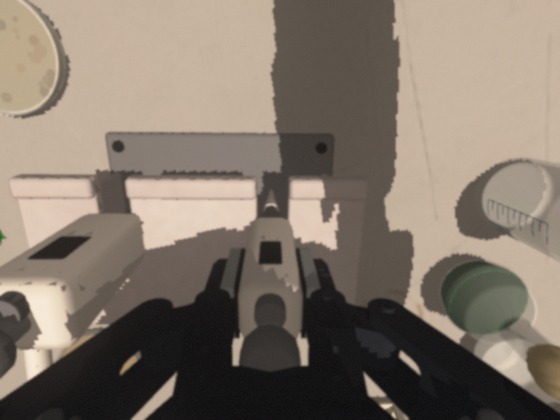

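View pics/scene9.png

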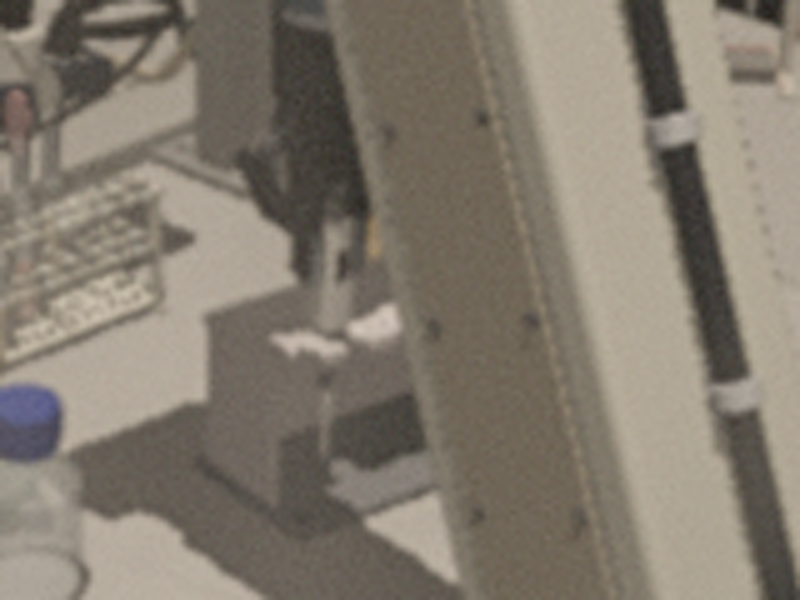

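Call:
apply_moves --deltas "0 0 -0.1 0 0 0 1; 0 0 -0.3 0 0 0 1; 0 0 -0.6 0 0 0 1; 0 0 -0.9 0 0 0 1; 0 0 -1.2 0 0 0 1"

```text
clock: 17.55
tcp_pos: [0.5718, -0.2429, 0.1663]
orientation: [[-0.983, 0.185, -0.0], [0.185, 0.983, 0.0], [0.0, -0.0, -1.0]]
contact_force: [0.3, -0.7, -1.4]
grip_width: 0.0238
```

Call:
apply_moves --deltas "0 0 -0.4 0 0 0 1; 0 0 -1 0 0 0 1; 0 0 -1.7 0 0 0 1; 0 0 -2.3 0 0 0 1; 0 0 -2.6 0 0 0 1"

```text
clock: 18.05
tcp_pos: [0.5723, -0.243, 0.1934]
orientation: [[-0.983, 0.185, 0.001], [0.185, 0.983, -0.0], [-0.001, -0.0, -1.0]]
contact_force: [0.5, -0.7, -0.7]
grip_width: 0.0238
```

```bash
python3 go.py 571.2 -242.65 294 79.4;  python3 - <<'E'
from h import *
from station import viewer
f=viewer.grab_frame("wrist"); cv2.imwrite("pics/wrist10.png",f["pixels"])
E
```

```text
clock 18.05 tcp [ 572.3 -243.   193.4] w 23.8 F [ 0.53 -0.7  -0.7 ]
full cm/deg [ 1.000e-01  1.000e-02 -1.006e+01] [-0.01  0.09 -0.05] len mm 101
```

View pics/wrist10.png

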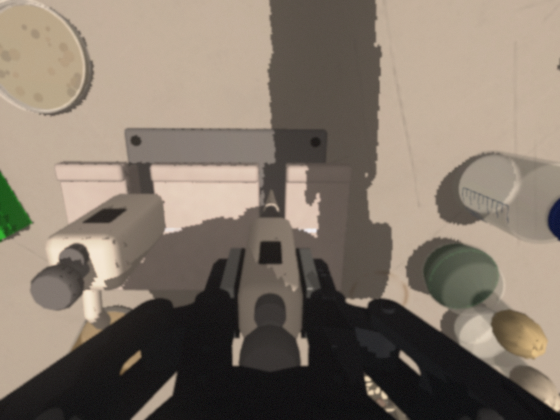

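Call:
apply_moves --deltas "0 0 -0.5 0 0 0 1; 0 0 -1.5 0 0 0 1; 0 0 -2.8 0 0 0 1; 0 0 -4.1 0 0 0 1; 0 0 -5.4 0 0 0 1"

```text
clock: 18.6
tcp_pos: [0.5719, -0.2429, 0.2475]
orientation: [[-0.983, 0.185, 0.0], [0.185, 0.983, -0.0], [-0.0, -0.0, -1.0]]
contact_force: [0.5, 0.4, -0.5]
grip_width: 0.0236
```

Call:
apply_moves --deltas "0 0 -1.3 0 0 0 1; 0 0 -2.6 0 0 0 1; 0 0 -3.7 0 0 0 1; 0 0 -4.5 0 0 0 1; 0 0 -4.8 0 0 0 1"

```text
clock: 19.1
tcp_pos: [0.5722, -0.243, 0.2954]
orientation: [[-0.983, 0.185, 0.001], [0.185, 0.983, -0.0], [-0.001, -0.0, -1.0]]
contact_force: [-0.0, -1.0, -1.9]
grip_width: 0.0232
```

```bash
python3 go.py 471.2 118 294 79.4;  python3 - <<'E'
from h import *
from station import viewer
f=viewer.grab_frame("wrist"); cv2.imwrite("pics/wrist11.png",f["pixels"])
f=viewer.grab_frame("scene"); crop(f,240,60,400,180,"pics/scene11.png",5)
E
```

```text
clock 19.1 tcp [ 572.2 -243.   295.4] w 23.2 F [-0.01 -0.99 -1.87]
full cm/deg [16.6  33.61  0.11] [-0.01  0.08 -0.06] len mm 375
```

View pics/wrist11.png

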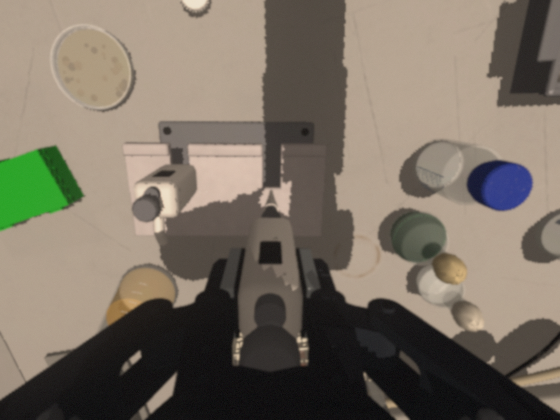

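View pics/scene11.png

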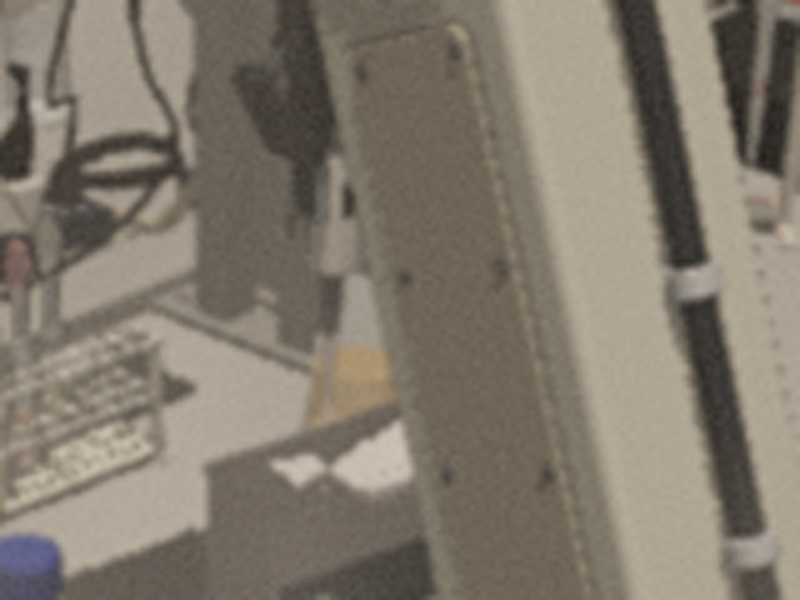

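```bash
python3 go.py 451.5 117.7 295 79.4
```

```text
clock 19.2 tcp [ 572.  -242.9  294.5] w 23.2 F [-0.29 -0.51 -0.89]
full cm/deg [18.51 33.2  -0.05] [ 0.01  0.02 -0.06] len mm 380
```

Call:
apply_moves --deltas "0.35 0.6 0 0 0 0 1; 1.1 2 0 0 0 0 1; 2.3 4.1 0 0 0 0 1; 3.8 6.8 0 0 0 0 1; 5.3 9.5 0 0 0 0 1"

```text
clock: 19.7
tcp_pos: [0.5365, -0.1385, 0.2934]
orientation: [[-0.983, 0.185, -0.001], [0.185, 0.983, 0.0], [0.001, 0.0, -1.0]]
contact_force: [2.0, 1.1, -1.5]
grip_width: 0.0234
```

Call:
apply_moves --deltas "1.5 2.7 0 0 0 0 1; 3 5.4 0 0 0 0 1; 4.5 8.1 0 0 0 0 1; 6 10.8 0 0 0 0 1; 7.5 13.5 0 0 0 0 1"

```text
clock: 20.2
tcp_pos: [0.4875, 0.0082, 0.2938]
orientation: [[-0.983, 0.185, -0.001], [0.185, 0.983, 0.0], [0.001, -0.0, -1.0]]
contact_force: [1.1, 0.7, -0.2]
grip_width: 0.0235
```

```bash
python3 go.py 451.5 117.7 295 79.4
```

```text
clock 20.2 tcp [487.5   8.2 293.8] w 23.5 F [ 1.05  0.7  -0.17]
full cm/deg [ 5.56 10.1  -0.12] [-0.01 -0.05 -0.05] len mm 115
```

Call:
apply_moves --deltas "1.4 2.5 0 0 0 0 1; 2.7 4.9 0 0 0 0 1; 3.8 6.9 0 0 0 0 1; 4.7 8.5 0 0 0 0 1; 5.3 9.6 0 0 0 0 1"

```text
clock: 20.7
tcp_pos: [0.4533, 0.1121, 0.2939]
orientation: [[-0.983, 0.184, -0.001], [0.184, 0.983, -0.0], [0.001, -0.0, -1.0]]
contact_force: [0.3, -1.0, -0.9]
grip_width: 0.0235
```

Call:
apply_moves --deltas "0.2 0.35 0 0 0 0 1; 0.25 0.4 0 0 0 0 1; 0.25 0.4 0 0 0 0 1; 0.25 0.4 0 0 0 0 1"

```text
clock: 21.1
tcp_pos: [0.4528, 0.1148, 0.2942]
orientation: [[-0.983, 0.186, -0.0], [0.186, 0.983, -0.0], [0.0, -0.0, -1.0]]
contact_force: [0.2, 0.8, -1.7]
grip_width: 0.0237
```

```bash
python3 go.py 451.5 117.7 295 79.4;  python3 - <<'E'
from h import *
from station import viewer
for n in ["wrist","scene","top"]:
    f=viewer.grab_frame(n); cv2.imwrite(f"pics/{n}12.png",f["pixels"]); pickle.dump(f,open(n+"12.pkl","wb"))
    if n=="scene": crop(f,150,130,310,270,"pics/scene12.png",5)
E
```

```text
clock 21.1 tcp [452.8 114.8 294.2] w 23.7 F [ 0.23  0.79 -1.73]
full cm/deg [ 0.18  0.26 -0.08] [-0.01 -0.   -0.11] len mm 3
```

View pics/wrist12.png

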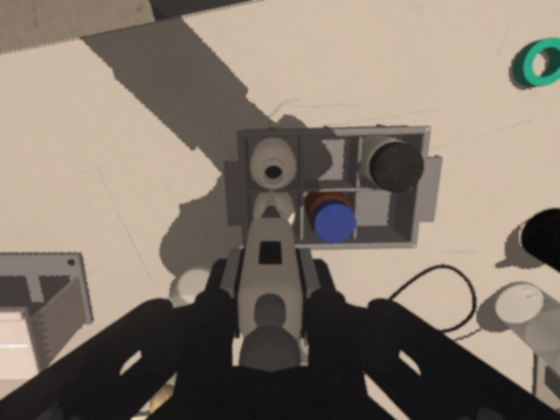

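View pics/scene12.png

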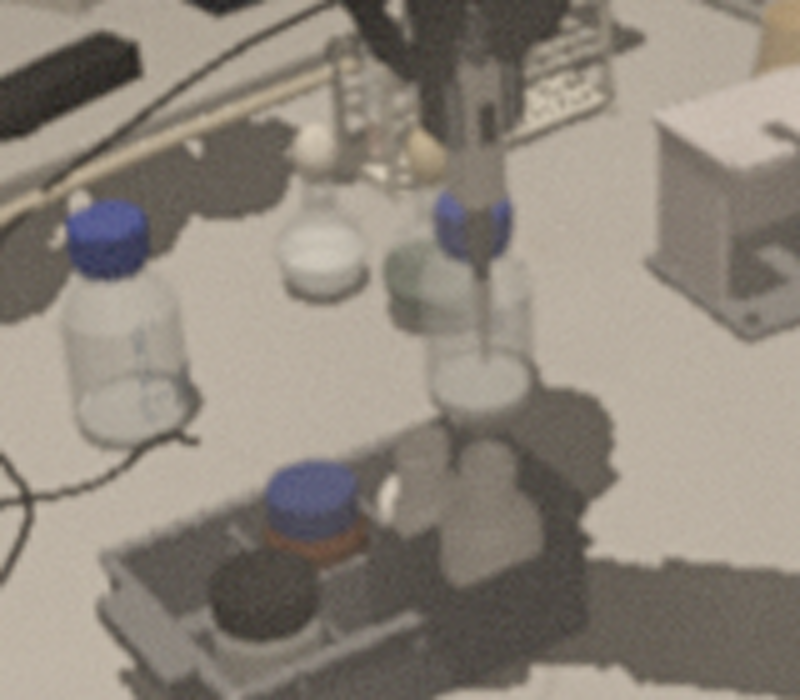

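```bash
python3 - <<'E'
from fit import *
f=pickle.load(open("wrist12.pkl","rb")); s=pickle.load(open("scene12.pkl","rb"))
P=[[.4519,.1150,.1644],[.4519,.1150,.2164],[.4519,.1150,.2594],[.4507,.1178,.109],[.4519,.1150,.1094]]
print(proj(f,P)); p=proj(s,P); print(p,"crop",(p-[150,130])*5)
print("sens wrist /mm", proj(f,[[.4529,.1150,.1644],[.4519,.1160,.1644]])-proj(f,P[:1]))
crop(f,225,130,320,250,"pics/w12c.png",5)
M=cloud(f).reshape(-1,3); M=M[~np.isnan(M[:,0])]; print("tall",circ(M,(.103,.115),(.450,.118),.02))
c=s["pixels"]; M=cloud(s).reshape(-1,3); M=M[~np.isnan(M[:,0])]
print("scene tall",circ(M,(.103,.115),(.451,.120),.02))
for a,b in [(.165,.19),(.19,.215),(.22,.26),(.262,.29)]: print(a,circ(M,(a,b),(.452,.117),.02))
E
```

```text
[[270.85886904 190.33684043]
 [271.07659626 209.92664771]
 [271.34159387 233.74143064]
 [273.16842283 174.19262922]
 [270.6986358  175.90663869]]
[[247.34478303 203.10162678]
 [246.44249452 185.66809973]
 [245.66159145 170.64219875]
 [247.78185156 221.48153808]
 [248.25270099 220.72283728]] crop [[486.72391515 365.50813388]
 [482.21247262 278.34049863]
 [478.30795726 203.21099374]
 [488.90925779 457.40769038]
 [491.26350493 453.61418642]]
sens wrist /mm [[ 0.21466921  1.09493986]
 [ 1.13751976 -0.20824728]]
tall (329, (451.1995849609375, 117.31208038330078), 14.636335372924805, array([450.3515011, 117.3208288]))
scene tall (73, (450.8367919921875, 120.12699890136719), 16.434900283813477, array([450.94740777, 120.83749605]))
0.165 (12, (452.32794189453125, 117.80504608154297), 3.432246208190918, array([451.84719378, 117.85257819]))
0.19 (27, (451.4395446777344, 118.53681182861328), 4.402184009552002, array([451.05231685, 118.57117715]))
0.22 (70, (451.1068115234375, 117.64002990722656), 8.698319435119629, array([449.93018924, 119.02708833]))
0.262 (107, (451.1666564941406, 119.12539672851562), 14.41036319732666, array([445.99964331, 122.44190492]))
```

View pics/w12c.png

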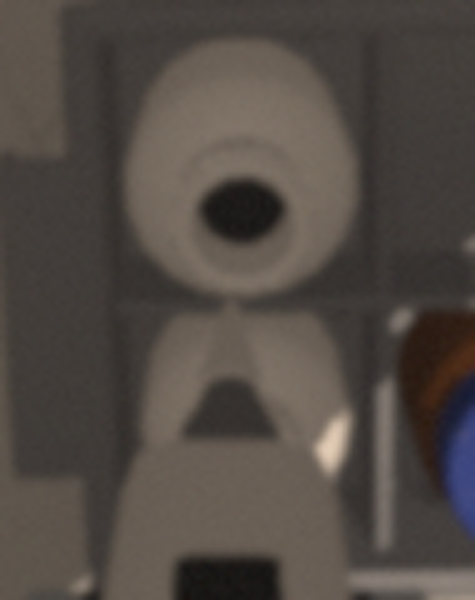

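The tip appears at (271,190.6) in the wrist view, against a prediction of (270.9,190.3), so the pipette hangs straight and has not slipped. Next I'll centre it and descend gently.

Call:
apply_moves --deltas "0.08 0.12 0.3 0 0 0 1; 0.16 0.25 0.8 0 0 0 1; 0.16 0.25 1.5 0 0 0 1; 0.16 0.25 2.1 0 0 0 1; 0.16 0.25 2.4 0 0 0 1"

```text
clock: 21.75
tcp_pos: [0.4511, 0.118, 0.2692]
orientation: [[-0.983, 0.185, -0.001], [0.185, 0.983, -0.001], [0.001, -0.001, -1.0]]
contact_force: [-0.1, 0.4, -0.5]
grip_width: 0.024
```

```bash
python3 go.py 451.7 117.5 250.3 79.4
```

```text
clock 21.75 tcp [451.1 118.  269.2] w 24.0 F [-0.13  0.41 -0.5 ]
full cm/deg [-0.07 -0.04  1.89] [-0.05 -0.07 -0.05] len mm 19
```

Call:
apply_moves --deltas "0 0 0.3 0 0 0 1; 0 0 0.8 0 0 0 1; 0 0 1.3 0 0 0 1; 0 0 1.7 0 0 0 1; 0 0 1.85 0 0 0 1"

```text
clock: 22.25
tcp_pos: [0.4513, 0.118, 0.2512]
orientation: [[-0.983, 0.185, -0.001], [0.185, 0.983, -0.0], [0.001, -0.0, -1.0]]
contact_force: [-0.3, -0.5, -0.7]
grip_width: 0.0235
```

Call:
apply_moves --deltas "0 0 0 0 0 0 1; 0 0 0 0 0 0 1; 0 0 0 0 0 0 1; 0 0 0 0 0 0 1; 0 0 0 0 0 0 1"

```text
clock: 22.75
tcp_pos: [0.4516, 0.1182, 0.2519]
orientation: [[-0.983, 0.185, 0.0], [0.185, 0.983, 0.0], [-0.0, 0.0, -1.0]]
contact_force: [-0.5, 0.4, -1.2]
grip_width: 0.0235
```

```bash
python3 go.py 451.7 117.5 250.3 79.4; python3 - <<'E'
from fit import *
from station import viewer,sense
t=sense()["tcp_pos"]; tip=t+[-.0009,.0002,-.1298]
for n in ["wrist","scene","top"]:
    f=viewer.grab_frame(n); cv2.imwrite(f"pics/{n}13.png",f["pixels"])
    if n=="scene": crop(f,200,170,290,250,"pics/scene13.png",8)
    if n=="wrist": crop(f,225,130,320,250,"pics/w13c.png",5); o=[225,130];k=5
    if n=="scene": o=[200,170];k=8
    p=proj(f,[tip,[.4508,.1177,.109]]); print(n,p.round(1).tolist(),((p-o)*k).round().tolist())
    M=cloud(f).reshape(-1,3); M=M[~np.isnan(M[:,0])]; print("tall",circ(M,(.103,.113),(.4508,.1177),.02))
E
```

```text
clock 22.75 tcp [451.6 118.2 251.9] w 23.5 F [-0.49  0.41 -1.22]
full cm/deg [-0.03 -0.06  0.16] [ 0.01  0.01 -0.06] len mm 2
wrist [[270.8, 190.3], [270.1, 186.7]] [[229.0, 301.0], [225.0, 283.0]]
tall (395, (451.33966064453125, 117.47561645507812), 14.817354202270508, array([449.10166704, 117.60104434]))
scene [[247.4, 217.5], [247.8, 221.5]] [[379.0, 380.0], [382.0, 412.0]]
tall (65, (452.510986328125, 120.73046112060547), 16.07770538330078, array([450.97133556, 121.19901333]))
top [[207.0, 220.0], [208.1, 220.6]] [[56.0, 400.0], [65.0, 404.0]]
tall (28, (447.629638671875, 117.32591247558594), 13.911870956420898, array([443.64770289, 116.55255355]))
```

View pics/w13c.png

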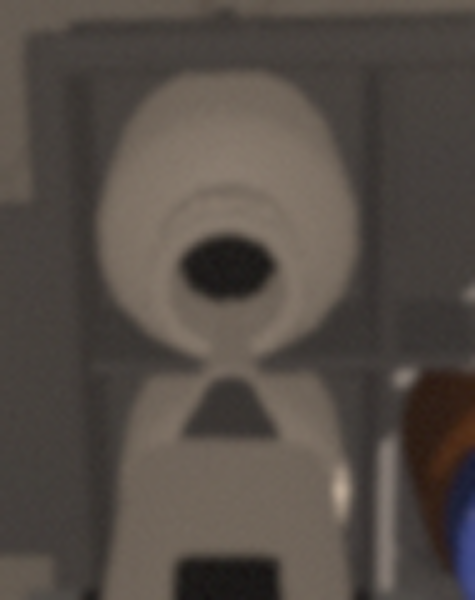

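View pics/scene13.png

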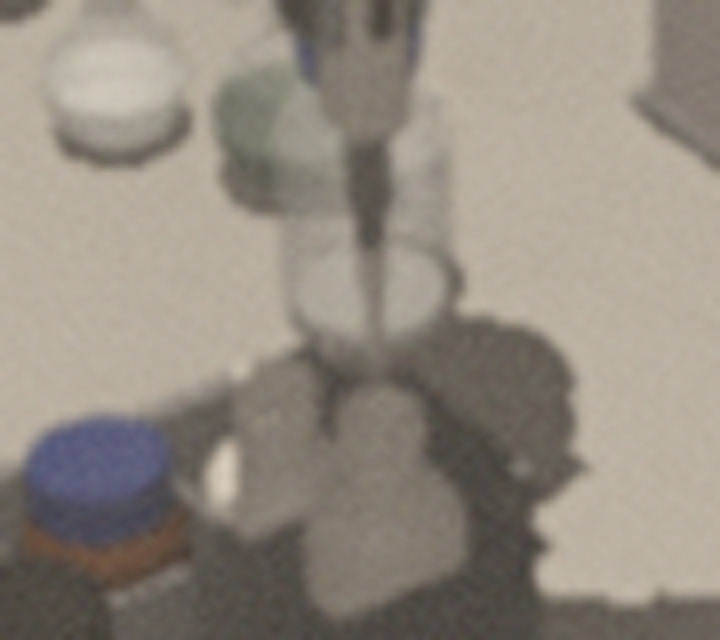

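Call:
apply_moves --deltas "0 -0.03 0.1 0 0 0 1; 0 -0.06 0.2 0 0 0 1; 0 -0.06 0.2 0 0 0 1; 0 -0.06 0.2 0 0 0 1; 0 -0.06 0.2 0 0 0 1"

```text
clock: 23.4
tcp_pos: [0.4514, 0.1175, 0.2498]
orientation: [[-0.983, 0.185, -0.0], [0.185, 0.983, -0.0], [-0.0, -0.0, -1.0]]
contact_force: [0.2, -0.1, -1.7]
grip_width: 0.0235
```

Call:
apply_moves --deltas "0 0 0 0 0 0 1; 0 0 0 0 0 0 1; 0 0 0 0 0 0 1; 0 0 0 0 0 0 1; 0 0 0 0 0 0 1"

```text
clock: 23.9
tcp_pos: [0.4514, 0.1176, 0.2498]
orientation: [[-0.983, 0.185, -0.0], [0.185, 0.983, 0.0], [0.0, -0.0, -1.0]]
contact_force: [0.7, 0.1, -1.4]
grip_width: 0.0237
```

```bash
python3 - <<'E'
from fit import *
from station import viewer,sense
s=sense(); print(s["clock"],s["tcp_pos"],s["grip_width"],s["contact_force"],abs(s["joint_velocities"]).max(),"tip",s["tcp_pos"]+[-.0009,.0002,-.1298])
f=viewer.grab_frame("wrist"); crop(f,180,80,400,250,"pics/w14c.png",3.5)
f=viewer.grab_frame("scene"); crop(f,150,130,400,290,"pics/scene14.png",3.2)
M=cloud(f).reshape(-1,3)
E
```

```text
23.9 [0.45140524 0.11755583 0.24976594] 0.023701554683186504 [ 0.72384237  0.10090357 -1.38592659] 0.08662745430374977 tip [0.45050524 0.11775583 0.11996594]
```

View pics/w14c.png

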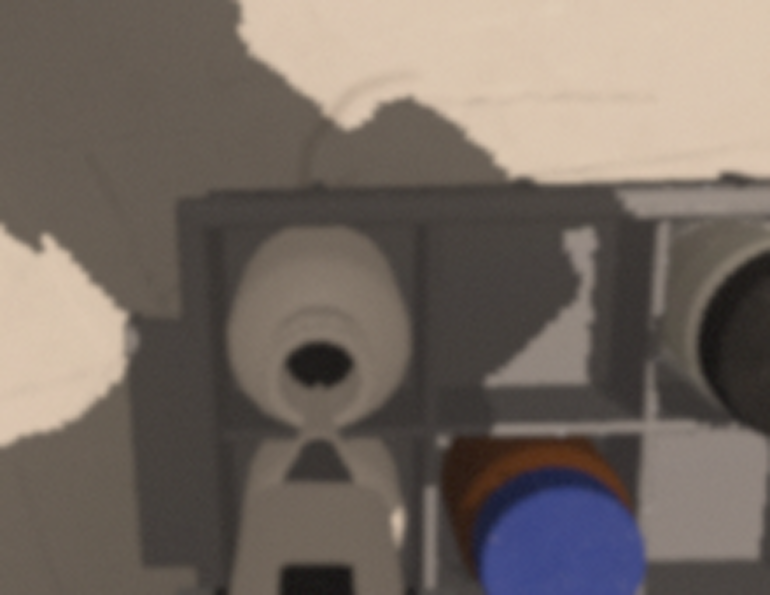

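View pics/scene14.png

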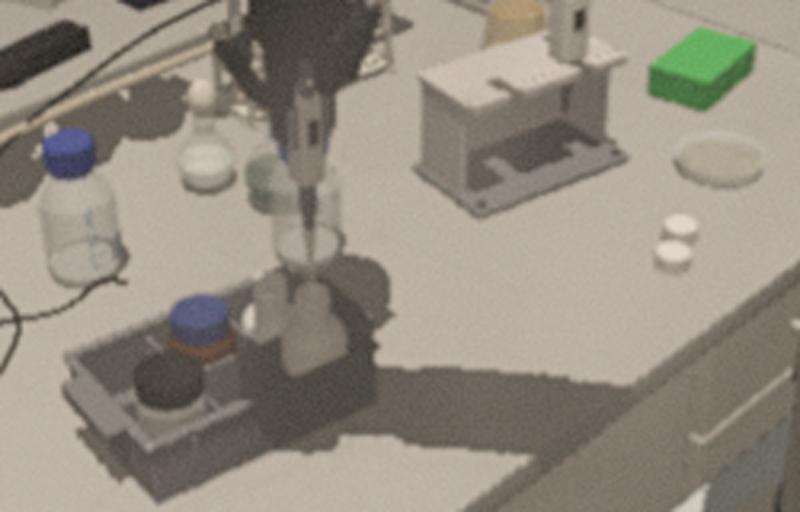

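The tip end is at about (320,385) in the wrist crop, on the mouth's centre line. The estimated tip position is (450.5, 117.8, 120) mm, against a rim centre of (450.8, 117.7, 109). The arm is still, so I'm handing in.

```bash
python3 -c "
from station import ticket; print(ticket.finish_job())"
```

```text
the job is handed in; nothing more can be done
None
```

I handed the job in at about 24 s of the allowed 72 s, with no verdict reported. Both bottles stand let go in carrier cells, and the pipette is held still over the taller bottle's mouth.

- **Bottles:** the short one is in cell (+34, -68) and the tall one in cell (-34, -68). The wrist camera showed both upright, within about 1 mm of the cell centres. Each was lowered until I felt about 5 N of floor contact, then released.
- **Pipette:** I gripped it across its y faces, lifted it straight out and carried it upright with the tip about 165 mm up. The grip opening stayed at about 23.7 mm, so I saw no sign of slip.
- **Final position:** the tip is estimated at (450.5, 117.8, 120.0) mm and the rim centre at (450.8, 117.7, 109) mm. That puts it under 1 mm off the axis and about 11 mm above the rim. The tip's pixel in the wrist image matched the prediction.
- **Bystanders:** the last scene picture showed none knocked over or out of place; I did not measure their positions again.

**Disagreement:** the scene camera put objects about 3 mm farther in +y than the top and wrist cameras. I went with those two, and the last wrist and scene pictures both looked centred.

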